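# Lid onto the studs of a tipped pressure vessel

### The job

The small pressure vessel has been filled and stands tipped towards you in its cradle, with its four studs bare. Take its lid, which lies flat on the bench, by the handle, turn it so that all four holes line up with the studs, and slide it down the studs in your grip until it lies flat on the flange all round; only then let go, so that the nuts can be put on. Do not push the loose dish of nuts, spanner, beaker or flask about.

Things in the scene. Friction and masses are not known exactly. Their poses are not given: they have to be found in the camera images.
- lid: The lid: a loose round aluminium plate, 130 mm across, 10 mm thick, about 0.5 kg, lying flat with its handle up. Origin: centre of its flat underside; z out of the handle side. Four 13 mm through holes on a 100 mm circle, 45, 135, 225 and 315 degrees from its x axis, so it fits in any of four quarter-turn positions. Tallest point: handle top, 66 mm above the underside.
- lid_handle (a point): Middle of the bar of the lid's bridge handle, 58 mm above the lid's underside; axes as the lid's. The bar runs along x, 76 mm long, 14 mm wide (y), 16 mm high, on two 11 mm round posts at x = +30 and -30 mm. Grip it here across its 14 mm width, along y. A plugged port stands below it, its top 31 mm under this point.
- vessel: Steel pot with a flange 130 mm across, rigid in the cradle, tipped 30 degrees to the cradle's front. Origin: centre of the flat flange face, 151 mm above the bench; z out of the mouth, y level along the trunnions. Four studs stand out of the face along z: 10 mm thick, 30 mm long, last 6 mm tapered, on a 100 mm circle at 45, 135, 225, 315 degrees from x. Lid home: both origins and z axes coincide.
- cradle: The vessel's grey cradle, fixed to the bench: base plate 150 x 140 mm, two upright cheeks 126 mm high at y = +54 and -54 mm. Origin: under the middle of its base, on the bench; the vessel tips to its -x side. A black clamping lever sticks out to 92 mm on its -y side; leave it.
- petri_dish: Loose glass dish 64 mm across and 13 mm high with the four nuts in it; origin under its centre. Leave alone.
- spanner_a: Loose double-ended spanner 20 x 132 x 5 mm, lying along its y axis; origin under its middle. Leave alone.
- beaker_150: Loose glass beaker 72 mm across, 82 mm high; origin under its centre. Leave alone.
- flask_100: Loose conical flask 64 mm across, 105 mm high; origin under its centre. Leave alone.
There are look-alikes about, which are no part of the job. Of the things that look like the lid, the largest one is meant.

How it is judged:
By the outcome, as a careful person would: the job done as asked, in the order asked, and still so for the second after the job is handed in, with the robot touching nothing.
It also fails if it takes over 45 s, if anything falls off the work surface, if the arm or the gripper's body presses on something with over 40 N, if the wrist force passes 120 N, or if a joint passes its speed limit or range.

### The arm

A 7-joint arm with a two-finger parallel gripper is mounted at the origin on a cart in front of the work surface, level with it; the furniture and walls round the work are solid. World frame = base frame: x ahead of the robot, y to its left, z up, the work surface at z = 0. Lengths are in m, angles in rad, forces in N, time in s.
With the tool pointing down it reaches from about 0.425 to 0.875 m from the base axis. Payload 4.7 kg.
Tool frame: the origin (TCP) lies midway between the tips of the shut fingers; the grasp point (between the pads) lies 19 mm behind it; z points along the fingers, y is the direction in which the jaws open and shut (so a half turn about z gives the same grasp; the last joint's range is limited). The gripper opens to 87 mm and grips with 3 to 60 N. Pads are 19 mm wide; open, the fingers measure 117 mm over their backs; the gripper's body (75 mm by 190 mm) begins 51 mm behind the grasp point.
Start: joints at [-1.144, 0.321, -0.07, 1.45, 0.023, 1.371, -0.057], TCP at [0.261, 0.595, 0.223] pointing down, gripper open.
Joint ranges: [-2.86, 2.86], [-0.3, 2.09], [-1.38, 1.24], [0.06, 2.45], [-1.56, 4.7], [0.09, 2.05], [-2.69, 2.69]. Speed limits (rad/s): [2.57, 2.57, 3.14, 3.14, 3.14, 3.14, 3.14].

### API

Orientations are given as a rotation vector (axis times angle).
In Python, from bench import * gives the robot as it stands. The module is installed in compiled form; this text tells all that it offers.
- The arm moves only by the tool play_rows, never from a script. Its argument "series" is one flat list of numbers, 7 for each row, row after row: the opening in per cent of the stroke, from 0 (shut) to 100 (fully open), then the shift along the tool's x, y, z in m, then the turn, a rotation vector about the tool's x, y, z in degrees. In form: [fingers, tx, ty, tz, rx, ry, rz, fingers, tx, ty, tz, rx, ry, rz, ...]. A call has 1 to 10 rows; each row is the pose to reach, as a shift and turn from the pose commanded when the call began, along the tool's axes at that moment; what a row does not reach only later rows make up. A row lasts 1/12 s, in which the tool goes at most 41.7 mm and 7.16 degrees, less where a joint would pass 70% of its speed; a pose out of reach is approached as far as the arm can. A call with a gripper value outside its range is refused whole. The fingers move at their own pace and stop on an object; "force" is the grip in N (left out, the last holds). Time passes only in rows, so rows that repeat a pose let the fingers close. It gives the time, the measured TCP pose, the force and the opening at its end, in the units of the state.
- get_state(): the state, without advancing time (a new reading comes with each control period).
- get_image(name): name is "side" or "top"; returns a dict with "frame" (480x640x3 uint8, red, green, blue), "fx", "fy", "cx", "cy" (pixels), "R" (3x3) and "t" (3): a world point X has camera coordinates R X + t. Camera axes: x right, y down, z forward; pixel columns grow to the right and rows downward; lengths in m; the calibration is good to about 2 mm. A picture is of the moment at which its call begins. There is no depth.
- close_job(): hands the job in, once; it reports no verdict.
The state is a dict: "time": time; "joint_positions": joint angles; "qd": joint speeds; "joint_torque": joint torques, N m; "position": TCP position; "tool_rot": TCP orientation; "ft_force": force on the tool from outside, world axes, zero at the start; "torque": the same for the moment, N m; "grip_width": opening from 0.0 (shut) to 1.0 (fully open).
Only numpy, scipy, OpenCV 4.12 (cv2) and the standard library are available. Lean on these libraries where they do the work, as an engineer would, in place of code of your own. Each camera call takes 0.05 s, during which the arm holds its last target.

## Working session

There is one attempt and no reset: what is moved stays moved. The work goes in short steps, Python scripts to look and compute and a tool call to move; the robot and the scene stay as the last step left them, time stands still between calls to the robot, and variables do not carry over. Pictures are saved under pics/ and viewed, and the job is handed in when it is done.

Besides the shell and the picture viewer there is one more tool, called after "Call:" as name(argument=value, ...) on one line, values as JSON. play_rows: Moves the arm, as the interface text tells. Its arguments: {"type":"object","properties":{"series":{"type":"array"},"force":{"type":"number"}},"required":["series"]}

```bash
mkdir -p pics
python3 - <<'E'
from bench import *
import cv2,numpy as np,pickle
s=get_state()
for k,v in s.items(): print(k,np.round(v,4))
for n in("side","top"):
    d=get_image(n); pickle.dump(d,open(f"{n}0.pkl","wb"))
    cv2.imwrite(f"pics/{n}0.png",d["frame"][:,:,::-1])
    print(n,d["fx"],d["fy"],d["cx"],d["cy"],np.round(d["R"],3).tolist(),np.round(d["t"],3), (-np.array(d["R"]).T@d["t"]).round(3))
E
```

```text
time 0.0
joint_positions [-1.1439  0.3218 -0.0701  1.4517  0.0226  1.3708 -0.0569]
qd [ 0.0009  0.0002 -0.0007  0.0002 -0.0007  0.0007 -0.0007]
joint_torque [ 1.00000e-04 -4.91287e+01 -4.03700e-01 -3.12532e+01 -6.39000e-02
  4.34000e-02  2.00000e-04]
position [0.2606 0.5949 0.2215]
tool_rot [-6.4380e-01 -3.0746e+00  3.0000e-03]
ft_force [ 0.0926 -0.2347 -0.7689]
torque [ 0.0841 -0.0138  0.0071]
grip_width 1.0042
side 470.0006052046306 470.0006052046306 317.37777885566555 235.13188195737297 [[0.993, -0.119, 0.001], [-0.059, -0.499, -0.865], [0.104, 0.858, -0.502]] [-0.539  0.22   0.814] [ 0.464 -0.653  0.6  ]
top 526.6703417733943 526.6703417733943 322.1414744629587 242.54124049779975 [[-0.016, -1.0, -0.01], [-0.982, 0.018, -0.189], [0.189, 0.007, -0.982]] [0.15  0.539 1.147] [0.315 0.133 1.229]
```

View pics/side0.png

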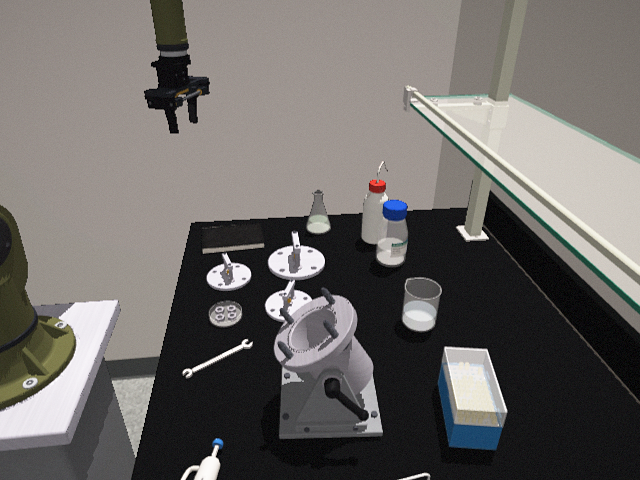

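View pics/top0.png

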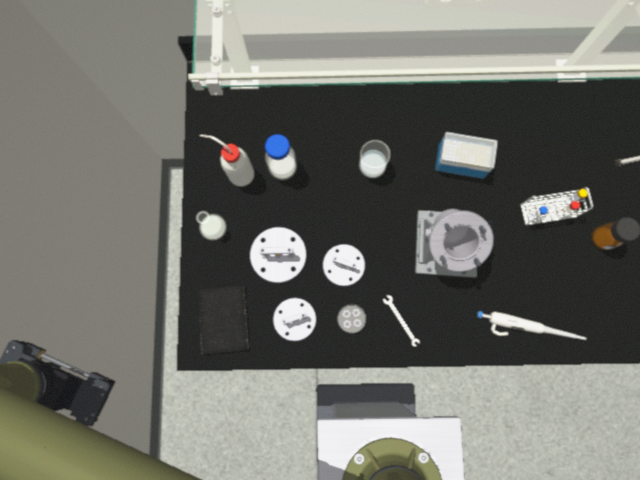

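Three plates look like the lid (top view): (278,254) about 56 px across, (344,265) about 42 px and (294,319) about 43 px. The one at (278,254) is the largest, so it fits the description. I'll confirm it and look at the vessel in enlarged crops.

Run:
```python
import cv2,numpy as np,pickle
t=pickle.load(open("top0.pkl","rb"))["frame"][:,:,::-1]; s=pickle.load(open("side0.pkl","rb"))["frame"][:,:,::-1]
cr=lambda im,x,y,w,h,k:cv2.resize(im[y:y+h,x:x+w],None,fx=k,fy=k,interpolation=cv2.INTER_CUBIC)
a=cr(t,240,215,80,80,5); b=cr(t,405,195,100,100,4)
cv2.imwrite("pics/c1.png",np.hstack([a,b]))
a=cr(s,255,225,80,60,5); b=cr(s,260,280,130,160,3)
cv2.imwrite("pics/c2.png",np.hstack([np.pad(a,((0,180),(0,0),(0,0))),b]))
```

```text
(no output)
```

View pics/c1.png

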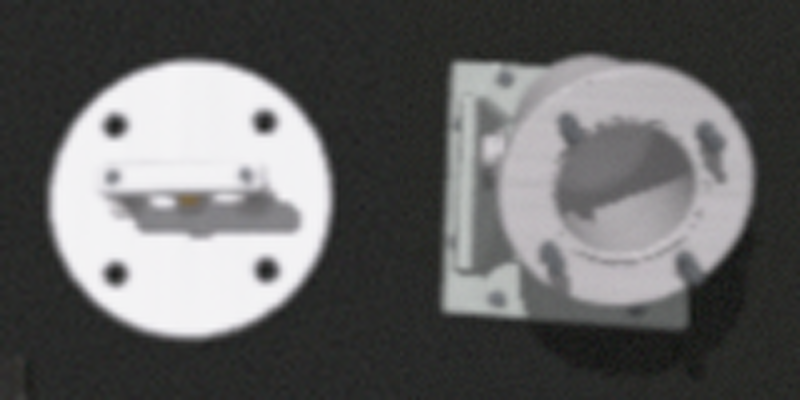

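View pics/c2.png

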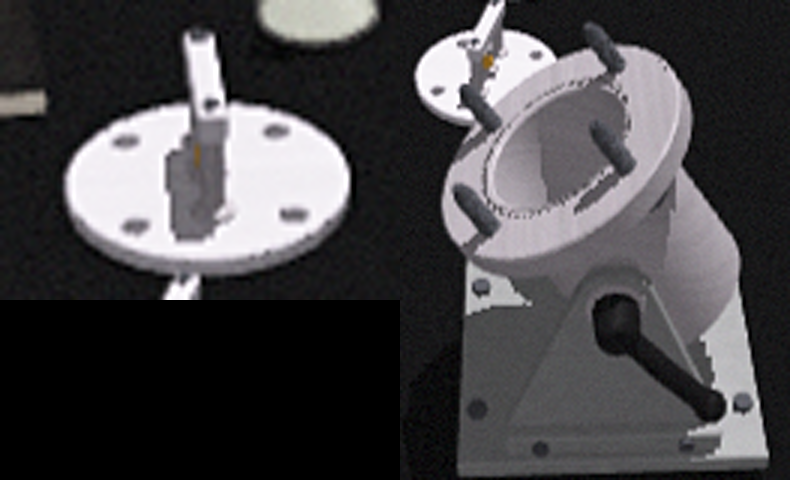

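Both crops confirm the plate at (278,254) in top and (297,262) in side. It is a white disc with four holes and a bridge handle, and it is about a third wider than the other two. Next I'll measure the lid and vessel.

```bash
cat > h.py <<'E'
import cv2,numpy as np,pickle
from scipy import ndimage
class C:
    def __init__(s,d):
        s.d=d; s.im=d["frame"][:,:,::-1].copy(); s.K=np.array([[d["fx"],0,d["cx"]],[0,d["fy"],d["cy"]],[0,0,1.]])
        s.R=np.array(d["R"]); s.t=np.array(d["t"]).ravel(); s.o=-s.R.T@s.t
        s.P=s.K@np.c_[s.R,s.t]
    def plane(s,px,n,d):   # n.X=d
        px=np.atleast_2d(np.asarray(px,float)); r=(s.R.T@np.linalg.inv(s.K)@np.c_[px,np.ones(len(px))].T).T
        n=np.asarray(n,float); return s.o+r*((d-s.o@n)/(r@n))[:,None]
    def z(s,px,h): return s.plane(px,[0,0,1],h)
    def proj(s,X):
        q=(s.P@np.c_[np.atleast_2d(X),np.ones(len(np.atleast_2d(X)))].T).T; return q[:,:2]/q[:,2:]
def load(n): return C(pickle.load(open(n+".pkl","rb")))
def tri(c1,p1,c2,p2):
    X=cv2.triangulatePoints(c1.P,c2.P,np.atleast_2d(p1).T.astype(float),np.atleast_2d(p2).T.astype(float)); return (X[:3]/X[3]).T
E
python3 - <<'E'
from h import *
T,S=load("top0"),load("side0")
for name,c,(x0,y0,x1,y1) in (("top",T,(240,215,318,295)),("side",S,(262,242,332,284))):
    k=8; g=cv2.cvtColor(c.im,cv2.COLOR_BGR2GRAY)[y0:y1,x0:x1]
    G=cv2.resize(g,None,fx=k,fy=k,interpolation=cv2.INTER_CUBIC)
    m=(G>130).astype(np.uint8)
    cs,hi=cv2.findContours(m,cv2.RETR_CCOMP,cv2.CHAIN_APPROX_NONE)
    for q,h in zip(cs,hi[0]):
        a=cv2.contourArea(q)/k/k
        if a<4: continue
        p=q[:,0]
        e=cv2.fitEllipse(q) if len(q)>5 else None
        M=cv2.moments(q); cen=np.array([M["m10"],M["m01"]])/M["m00"]
        f=lambda v:(np.array(v)+.5)/k-.5+[x0,y0]
        print(name,"hole" if h[3]>=0 else "outer",round(a,1),f(cen).round(2),f(e[0]).round(2),np.array(e[1]).round(1)/k, c.z(f(cen),.01).round(4), c.z(f(e[0]),.01).round(4))
E
```

```text
top outer 2448.0 [277.66 254.31] [277.65 254.31] [55.15  56.525] [[0.5235 0.2461 0.01  ]] [[0.5235 0.2461 0.01  ]]
top hole 13.7 [262.68 269.34] [262.68 269.34] [4.1625 4.225 ] [[0.4885 0.2812 0.01  ]] [[0.4885 0.2812 0.01  ]]
top hole 14.7 [292.88 268.57] [292.88 268.56] [4.275  4.4125] [[0.4891 0.2105 0.01  ]] [[0.4891 0.2105 0.01  ]]
top hole 21.3 [267.18 256.29] [267.79 256.59] [3.95   9.6375] [[0.5192 0.2707 0.01  ]] [[0.5185 0.2693 0.01  ]]
top hole 95.8 [284.48 256.68] [284.6  256.67] [ 7.0375 24.725 ] [[0.5176 0.2301 0.01  ]] [[0.5176 0.2298 0.01  ]]
top hole 13.6 [262.58 239.69] [262.58 239.69] [4.05  4.325] [[0.5592 0.2818 0.01  ]] [[0.5592 0.2818 0.01  ]]
top hole 13.6 [292.49 238.95] [292.49 238.95] [4.1375 4.2   ] [[0.5597 0.211  0.01  ]] [[0.5597 0.211  0.01  ]]
side outer 18.0 [291.56 281.74] [291.65 281.67] [4.0875 7.1875] [[0.5075 0.1649 0.01  ]] [[0.5077 0.1651 0.01  ]]
side outer 4.5 [262.36 244.86] [262.35 244.86] [1.8    3.3625] [[0.4484 0.3243 0.01  ]] [[0.4484 0.3243 0.01  ]]
side outer 1234.5 [296.43 260.95] [296.64 260.66] [31.575  56.4875] [[0.5243 0.2442 0.01  ]] [[0.5249 0.2453 0.01  ]]
side hole 7.1 [281.63 269.83] [281.64 269.84] [2.075 4.525] [[0.4889 0.2124 0.01  ]] [[0.4889 0.2123 0.01  ]]
side hole 7.2 [313.07 267.53] [313.06 267.53] [1.85  5.375] [[0.5591 0.2132 0.01  ]] [[0.5591 0.2132 0.01  ]]
side hole 5.2 [279.63 252.87] [279.62 252.87] [1.5 4.6] [[0.488  0.2832 0.01  ]] [[0.488  0.2832 0.01  ]]
side hole 5.8 [309.52 250.72] [309.5 250.7] [1.875 4.25 ] [[0.5586 0.2845 0.01  ]] [[0.5586 0.2845 0.01  ]]
side hole 4.7 [296.65 245.37] [296.65 245.38] [2.15 2.95] [[0.5304 0.3122 0.01  ]] [[0.5304 0.3122 0.01  ]]
```

Run:
```python
from h import *
T,S=load("top0"),load("side0")
def crop(c,x0,y0,w,h,k,fn):
    a=cv2.resize(c.im[y0:y0+h,x0:x0+w],None,fx=k,fy=k,interpolation=cv2.INTER_CUBIC)
    a=cv2.convertScaleAbs(a,alpha=1.3)
    for x in range(x0-x0%10+10,x0+w,10): cv2.line(a,(int((x-x0+.5)*k),0),(int((x-x0+.5)*k),6),(0,255,255),1); cv2.putText(a,str(x),(int((x-x0+.5)*k)-10,18),0,.35,(0,255,255),1)
    for y in range(y0-y0%10+10,y0+h,10): cv2.line(a,(0,int((y-y0+.5)*k)),(6,int((y-y0+.5)*k)),(0,255,255),1); cv2.putText(a,str(y),(8,int((y-y0+.5)*k)+4),0,.35,(0,255,255),1)
    cv2.imwrite(fn,a)
crop(T,425,205,75,75,8,"pics/v1.png")
crop(S,270,283,92,92,6.5,"pics/v2.png")
```

```text
(no output)
```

View pics/v1.png

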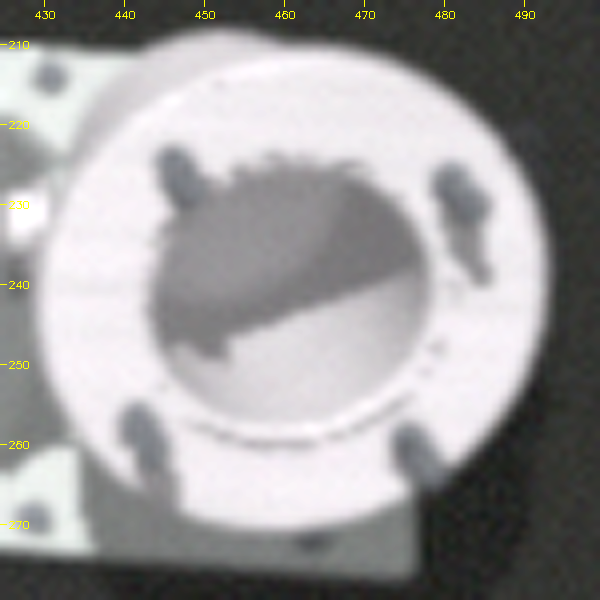

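View pics/v2.png

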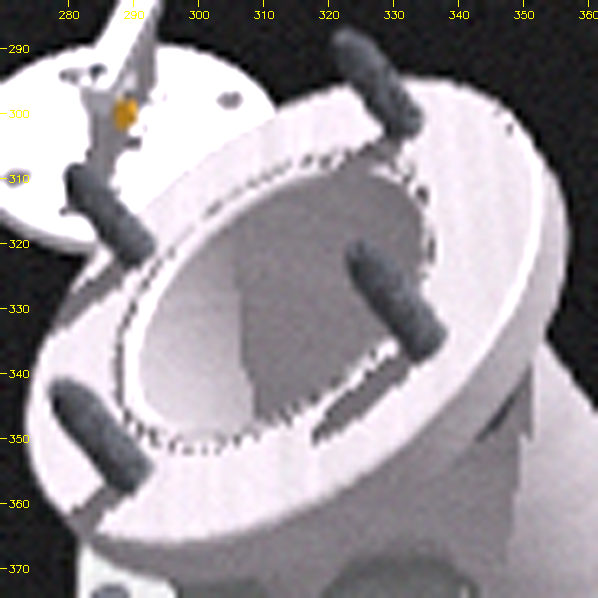

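Run:
```python
from h import *
T,S=load("top0"),load("side0")
for c,pts in ((T,[(447,226),(482,228),(442,260),(477,262),(483,236),(460,230),(470,235),(440,240),(460,250),(445,267)]),(S,[(327,295),(287,314),(330,328),(284,349),(320,345),(310,340),(325,315),(350,320),(284,328),(285,360)])):
    for x,y in pts: print((x,y),c.im[y,x],c.im[y-1:y+2,x-1:x+2].mean((0,1)).round())
```

```text
(447, 226) [105 101 101] [107. 103. 101.]
(482, 228) [109 106 104] [109. 105. 103.]
(442, 260) [110 106 102] [113. 109. 107.]
(477, 262) [104 100  98] [101.  97.  95.]
(483, 236) [109 109 109] [115. 113. 114.]
(460, 230) [113 112 114] [112. 110. 112.]
(470, 235) [93 92 92] [93. 92. 93.]
(440, 240) [185 182 185] [186. 182. 186.]
(460, 250) [174 171 175] [172. 170. 173.]
(445, 267) [106 103 105] [108. 107. 108.]
(327, 295) [61 56 57] [61. 57. 57.]
(287, 314) [78 74 72] [95. 87. 88.]
(330, 328) [82 75 74] [72. 66. 66.]
(284, 349) [67 64 63] [70. 63. 63.]
(320, 345) [158 152 161] [144. 137. 143.]
(310, 340) [102  98 103] [100.  94. 100.]
(325, 315) [ 99  95 101] [100.  95. 100.]
(350, 320) [184 178 185] [191. 184. 192.]
(284, 328) [91 86 91] [101.  97. 102.]
(285, 360) [90 85 92] [96. 91. 95.]
```

Run:
```python
from bench import *
from h import *
for n in("top","side"):
    d=get_image(n); a=[d["frame"].astype(float)]+[get_image(n)["frame"].astype(float) for _ in range(7)]
    d["avg"]=np.mean(a,0)[:,:,::-1]; d["frame"]=np.mean(a,0).round().astype(np.uint8); pickle.dump(d,open(n+"A.pkl","wb"))
T,S=load("topA"),load("sideA")
out=[]
for c,(x0,y0,w,h),thr in ((T,(425,205,75,75),2.0),(S,(270,280,92,92),2.5)):
    A=c.d["avg"][y0:y0+h,x0:x0+w]; k=6
    A=cv2.resize(A,None,fx=k,fy=k,interpolation=cv2.INTER_LINEAR)
    D=A[:,:,0]-A[:,:,2]; g=A.mean(2)
    m=((D>thr)&(g<150)&(g>38)).astype(np.uint8)
    m=cv2.morphologyEx(m,cv2.MORPH_OPEN,np.ones((7,7)))
    out.append(cv2.resize(m*255,(450,450)))
    n,l,st,ce=cv2.connectedComponentsWithStats(m)
    for i in range(1,n):
        if st[i,4]>15*k*k: print(((ce[i]+.5)/k-.5+[x0,y0]).round(2),st[i,4]/k/k, "bbox",(st[i,:4]/k+[x0,y0,0,0]).round(1))
cv2.imwrite("pics/m.png",np.hstack(out)[:,:800])
```

```text
[430.81 214.01] 15.527777777777779 bbox [429.2 211.7   4.2   5.2]
[447.32 226.7 ] 36.083333333333336 bbox [444.5 223.3   6.7   7.8]
[482.16 228.78] 38.02777777777778 bbox [478.8 225.3   7.3   8.2]
[442.61 258.97] 35.27777777777778 bbox [440.  255.5   6.2   8.2]
[477.05 261.57] 39.52777777777778 bbox [474.  257.8   7.2   8.7]
[327.63 295.31] 122.8611111111111 bbox [321.  287.   14.2  17.3]
[286.28 315.61] 112.1388888888889 bbox [279.8 308.   14.3  16. ]
[330.31 328.23] 146.05555555555557 bbox [323.  319.5  15.8  18.7]
[285.06 349.34] 132.44444444444443 bbox [277.3 341.   16.3  17.7]
```

View pics/m.png

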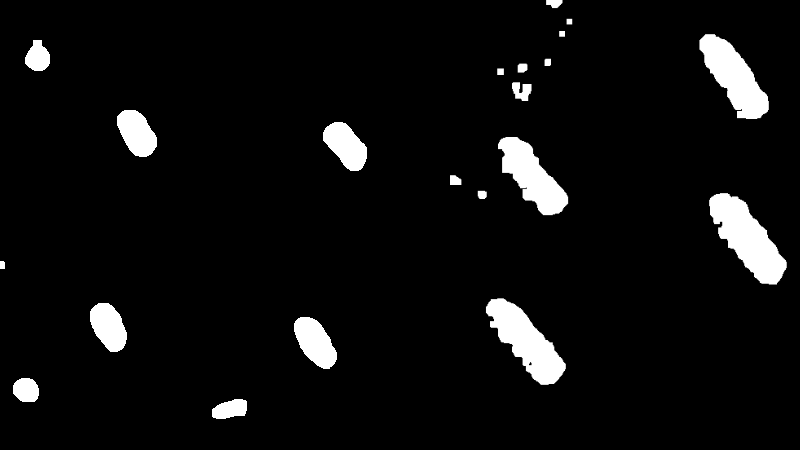

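Run:
```python
from h import *
T,S=load("topA"),load("sideA")
t=np.array([[447.32,226.7],[482.16,228.78],[442.61,258.97],[477.05,261.57]]); s=np.array([[327.63,295.31],[330.31,328.23],[286.28,315.61],[285.06,349.34]])
X=tri(T,t,S,s); print(X.round(4)); 
print("reproj",(T.proj(X)-t).round(2).tolist(),(S.proj(X)-s).round(2).tolist())
ctr=X.mean(0); ex=(X[0]+X[1]-X[2]-X[3])/2; ey=(X[0]+X[2]-X[1]-X[3])/2
print("len",np.linalg.norm(ex),np.linalg.norm(ey),"ex",ex/np.linalg.norm(ex),"ey",ey/np.linalg.norm(ey)); n=np.cross(ex,ey); n/=np.linalg.norm(n); print("n",n,"tilt",np.degrees(np.arccos(n[2])),"yaw n",np.degrees(np.arctan2(-n[1],-n[0])),"yaw ey",np.degrees(np.arctan2(-ey[0],ey[1])))
print("ctr",ctr,"flange centre",ctr-.0145*n)
# model-based per-view residual fit, 3 dof
from scipy.optimize import least_squares
a=.05*np.sin(np.pi/4)
def pts(p,z=.0147,h=.151):
    c,si=np.cos(p[2]),np.sin(p[2]); Rz=np.array([[c,-si,0],[si,c,0],[0,0,1]]); Ry=np.array([[np.cos(np.pi/6),0,-.5],[0,1,0],[.5,0,np.cos(np.pi/6)]])
    M=np.array([[a,a,z],[a,-a,z],[-a,a,z],[-a,-a,z]]); return (Rz@Ry@M.T).T+[p[0],p[1],h]
for nm,cs in (("both",((T,t),(S,s))),("top",((T,t),)),("side",((S,s),))):
    f=lambda p:np.concatenate([(c.proj(pts(p))-q).ravel() for c,q in cs])
    r=least_squares(f,[.55,-.17,0]); print(nm,r.x[:2].round(4),np.degrees(r.x[2]).round(2),r.fun.round(2))
# side-view lid offset, lid again
```

```text
[[ 0.5444 -0.1147  0.1832]
 [ 0.5385 -0.1849  0.183 ]
 [ 0.4839 -0.1093  0.147 ]
 [ 0.4774 -0.18    0.1476]]
reproj [[0.0, 0.07], [0.01, 0.2], [0.01, 0.12], [-0.01, -0.05]] [[0.12, -0.03], [0.38, -0.1], [0.21, -0.05], [-0.09, 0.02]]
len 0.07077083438980089 0.07070923472872574 ex [ 0.85952281 -0.07262375  0.50591139] ey [ 0.08717689  0.99618759 -0.00323685]
n [-0.5037478   0.04688595  0.86257745] tilt 30.39277714459877 yaw n -5.317442743274344 yaw ey -5.001242559021351
ctr [ 0.51104289 -0.14719383  0.16520294] flange centre [ 0.51834723 -0.14787368  0.15269557]
both [ 0.5184 -0.1472] -4.89 [-0.55  0.16 -0.45  0.35 -0.35  0.32 -0.6  -0.01  0.19  0.64  0.35  0.6
  0.03  0.21  0.04  0.45]
top [ 0.5188 -0.1482] -4.97 [-0.04 -0.07  0.06  0.17  0.12  0.09 -0.14 -0.19]
side [ 0.5183 -0.1461] -4.81 [-0.03  0.19  0.19  0.06 -0.13 -0.21 -0.06 -0.06]
```

Lid: centre about (0.524, 0.247), yaw 0.55°, with 70.7 mm hole spacing in both views. Vessel: about (0.5184, -0.1475, 0.152), yaw about -4.95°, tilt 30.4°. The stud spacing comes out at 70.7 mm and the face at 151 mm, as they should. The two views differ by 2 mm in y, but by the same amount for both objects, so the lid-to-vessel offset agrees to about 0.1 mm.

```bash
cat > go.py <<'E'
import sys,numpy as np
from scipy.spatial.transform import Rotation as Ro
from bench import *
def st(): 
    s=get_state(); return s,np.array(s["position"]),Ro.from_rotvec(s["tool_rot"])
def Rdown(yaw):  # tool x = lid y-ish (bar), tool y = lid-x-world
    c,s=np.cos(yaw),np.sin(yaw); return Ro.from_matrix(np.array([[-s,c,0],[c,s,0],[0,0,-1.]]))
Rz=Ro.from_euler
def Rv(yaw,tilt=np.radians(30)):
    B=(Ro.from_euler("z",yaw)*Ro.from_euler("y",-tilt)).as_matrix()
    return Ro.from_matrix(np.c_[B[:,1],B[:,0],-B[:,2]])
def delta(p,R):
    s,p0,R0=st(); d=R0.inv().apply(np.array(p)-p0); r=np.degrees((R0.inv()*R).as_rotvec())
    print("t",round(s["time"],2),"pos",p0.round(4),"shift",d.round(4),"turn",r.round(2)); return d,r
def show():
    s,p,R=st(); print("t",round(s["time"],2),"pos",p.round(4),"q",np.round(s["joint_positions"],2),"F",np.round(s["ft_force"],1),"M",np.round(s["torque"],2),"w",round(s["grip_width"],3)); print(R.as_matrix().round(4))
E
python3 -c "
from go import *
print(Rdown(np.radians(.55)).as_matrix().round(3)); delta([.524,.247,.15],Rdown(np.radians(.55)))"
```

```text
[[-0.01  1.    0.  ]
 [ 1.    0.01  0.  ]
 [ 0.    0.   -1.  ]]
t 0.9 pos [0.2608 0.5954 0.2226] shift [-0.3809 -0.2136  0.0726] turn [1.00e-02 0.00e+00 6.58e+01]
```

Call:
play_rows(series=[100,-0.03,-0.017,0,0,0,6,100,-0.06,-0.034,0,0,0,12,100,-0.09,-0.05,0,0,0,18,100,-0.12,-0.067,0,0,0,24,100,-0.15,-0.084,0,0,0,30,100,-0.18,-0.101,0,0,0,36,100,-0.21,-0.118,0,0,0,42,100,-0.24,-0.135,0,0,0,48,100,-0.27,-0.151,0,0,0,54,100,-0.3,-0.168,0,0,0,60])

```text
time: 1.73
position: [0.469, 0.3199, 0.2229]
tool_rot: [-2.101, -2.336, -0.001]
ft_force: [1.1, 0.7, 0.5]
grip_width: 1.001
```

```bash
python3 -c "
from go import *
show(); delta([.524,.247,.12],Rdown(np.radians(.55)))"
```

```text
t 1.73 pos [0.469  0.3199 0.2229] q [-0.85  0.14  0.23  1.67 -0.03  1.33 -0.51] F [1.1 0.7 0.5] M [-0.1  -0.02  0.05] w 1.001
[[-1.057e-01  9.944e-01  6.000e-04]
 [ 9.944e-01  1.057e-01  7.000e-04]
 [ 7.000e-04  6.000e-04 -1.000e+00]]
t 1.73 pos [0.469  0.3199 0.2229] shift [-0.0784  0.0469  0.1029] turn [ 0.03 -0.04  5.52]
```

Call:
play_rows(series=[100,-0.02,0.012,0.025,0,0,2,100,-0.04,0.024,0.05,0,0,4,100,-0.06,0.036,0.075,0,0,5.5,100,-0.078,0.047,0.1,0,0,5.5,100,-0.078,0.047,0.1,0,0,5.5,100,-0.078,0.047,0.1,0,0,5.5])

```text
time: 2.23
position: [0.5232, 0.247, 0.1211]
tool_rot: [-2.208, -2.234, 0.005]
ft_force: [0.0, 1.6, 0.5]
grip_width: 1.004
```

Run:
```python
from go import *
from h import *
show(); delta([.524,.247,.039],Rdown(np.radians(.55)))
d=get_image("side"); c=C(d); cv2.imwrite("pics/s1.png",cv2.resize(c.im[120:300,200:400],None,fx=4,fy=4,interpolation=cv2.INTER_CUBIC)[:600])
```

```text
t 2.23 pos [0.5232 0.247  0.1211] q [-0.74  0.25  0.3   1.77 -0.08  1.14 -0.41] F [0.  1.6 0.5] M [-0.08  0.05  0.01] w 1.004
[[-0.0118  0.9999 -0.0026]
 [ 0.9999  0.0118 -0.0019]
 [-0.0019 -0.0026 -1.    ]]
t 2.23 pos [0.5232 0.247  0.1211] shift [0.0001 0.001  0.0821] turn [-0.15  0.11  0.13]
```

View pics/s1.png

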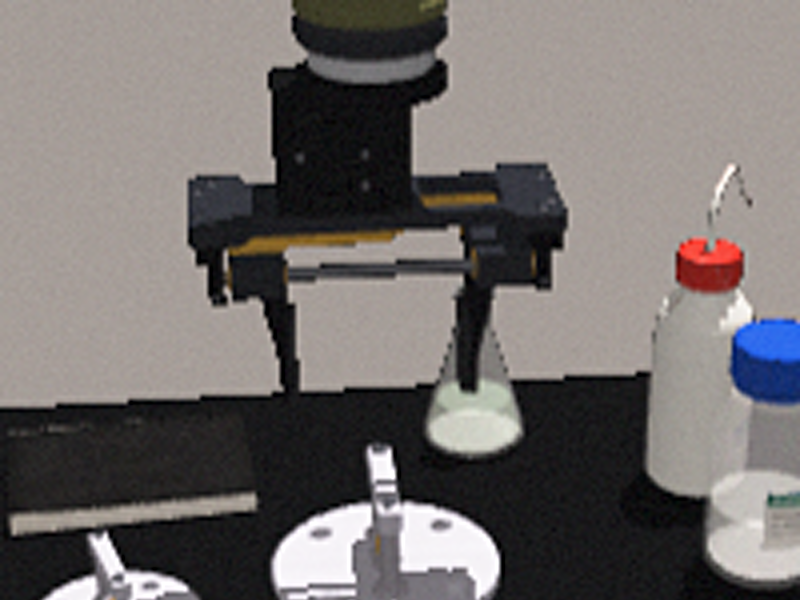

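The fingers straddle the bar. In the crop they stand at x 288 and 470, and the handle is at 380. I'll descend.

Call:
play_rows(series=[100,0,0.001,0.02,-0.1,0.1,0.1,100,0,0.001,0.04,-0.1,0.1,0.1,100,0,0.001,0.06,-0.1,0.1,0.1,100,0,0.001,0.075,-0.1,0.1,0.1,100,0,0.001,0.082,-0.1,0.1,0.1,100,0,0.001,0.082,-0.1,0.1,0.1,100,0,0.001,0.082,-0.1,0.1,0.1])

```text
time: 2.87
position: [0.5249, 0.2503, 0.0418]
tool_rot: [2.205, 2.238, 0.007]
ft_force: [0.1, -0.0, 1.2]
grip_width: 0.997
```

Run:
```python
from go import *
show(); delta([.524,.247,.039],Rdown(np.radians(.55)))
```

```text
t 2.87 pos [0.5249 0.2503 0.0418] q [-0.73  0.33  0.28  1.83 -0.11  0.99 -0.39] F [ 0.1 -0.   1.2] M [-0.08  0.06 -0.02] w 0.997
[[-0.0146  0.9999  0.0031]
 [ 0.9999  0.0146  0.0031]
 [ 0.003   0.0031 -1.    ]]
t 2.87 pos [0.5249 0.2503 0.0418] shift [-0.0033 -0.001   0.0028] turn [ 0.18 -0.17  0.29]
```

Call:
play_rows(series=[100,0,0,0,0,0,0,100,0,0,0,0,0,0])

```text
time: 3.03
position: [0.5255, 0.2497, 0.0422]
tool_rot: [2.206, 2.236, 0.008]
ft_force: [1.0, 0.4, -0.1]
grip_width: 1.001
```

Run:
```python
from go import *
from h import *
show(); d=get_image("top"); show(); delta([.524,.247,.039],Rdown(np.radians(.55)))
c=C(d);cv2.imwrite("pics/t1.png",cv2.resize(c.im[200:300,220:340],None,fx=6,fy=6,interpolation=cv2.INTER_CUBIC))
```

```text
t 3.03 pos [0.5255 0.2497 0.0422] q [-0.73  0.33  0.28  1.83 -0.11  0.98 -0.39] F [ 1.   0.4 -0.1] M [-0.09  0.09  0.  ] w 1.001
[[-0.0134  0.9999  0.0041]
 [ 0.9999  0.0134  0.0034]
 [ 0.0034  0.0041 -1.    ]]
t 3.08 pos [0.5254 0.2495 0.042 ] q [-0.73  0.33  0.29  1.83 -0.11  0.98 -0.39] F [-0.4  0.4  0.2] M [-0.09  0.05 -0.03] w 0.999
[[-0.0133  0.9999  0.0038]
 [ 0.9999  0.0133  0.0032]
 [ 0.0032  0.0038 -1.    ]]
t 3.08 pos [0.5254 0.2495 0.042 ] shift [-0.0025 -0.0014  0.003 ] turn [ 0.22 -0.18  0.21]
```

View pics/t1.png

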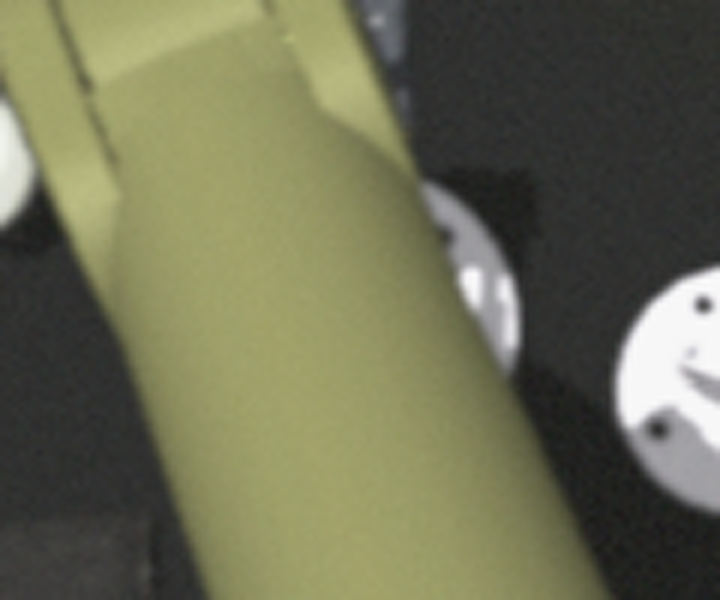

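Call:
play_rows(series=[100,-0.0025,-0.0014,0.003,0.2,-0.2,0.2,100,-0.0025,-0.0014,0.003,0.2,-0.2,0.2,100,-0.0025,-0.0014,0.003,0.2,-0.2,0.2,100,-0.0025,-0.0014,0.003,0.2,-0.2,0.2])

```text
time: 3.42
position: [0.5232, 0.2463, 0.0376]
tool_rot: [-2.211, -2.232, 0.004]
ft_force: [0.2, -0.4, 0.1]
grip_width: 0.998
```

Run:
```python
from go import *
delta([.524,.247,.039],Rdown(np.radians(.55)))
```

```text
t 3.42 pos [0.5232 0.2463 0.0376] shift [ 0.0007  0.0008 -0.0014] turn [-0.1   0.1  -0.01]
```

Call:
play_rows(series=[0,0,0.0005,-0.001,0,0,0,0,0,0.0005,-0.001,0,0,0,0,0,0.0005,-0.001,0,0,0,0,0,0.0005,-0.001,0,0,0,0,0,0.0005,-0.001,0,0,0,0,0,0.0005,-0.001,0,0,0,0,0,0.0005,-0.001,0,0,0,0,0,0.0005,-0.001,0,0,0], force=50)

```text
time: 4.08
position: [0.5237, 0.2463, 0.0386]
tool_rot: [2.211, 2.232, -0.004]
ft_force: [0.6, 0.1, -0.5]
grip_width: 0.477
```

Run:
```python
from go import *
show()
```

```text
t 4.08 pos [0.5237 0.2463 0.0386] q [-0.73  0.34  0.29  1.84 -0.11  0.98 -0.39] F [ 0.6  0.1 -0.5] M [-0.09  0.09  0.02] w 0.477
[[-0.0096  1.     -0.0017]
 [ 1.      0.0096 -0.0017]
 [-0.0017 -0.0017 -1.    ]]
```

Still closing.

Call:
play_rows(series=[0,0,0,0,0,0,0,0,0,0,0,0,0,0,0,0,0,0,0,0,0,0,0,0,0,0,0,0,0,0,0,0,0,0,0,0,0,0,0,0,0,0,0,0,0,0,0,0,0])

```text
time: 4.67
position: [0.5241, 0.2464, 0.0387]
tool_rot: [2.211, 2.232, -0.003]
ft_force: [0.4, 0.7, -1.1]
grip_width: 0.156
```

Run:
```python
from go import *
show()
```

```text
t 4.67 pos [0.5241 0.2464 0.0387] q [-0.73  0.34  0.29  1.84 -0.11  0.98 -0.39] F [ 0.4  0.7 -1.1] M [-0.02 -0.29 -0.  ] w 0.156
[[-9.5e-03  1.0e+00 -9.0e-04]
 [ 1.0e+00  9.5e-03 -1.5e-03]
 [-1.5e-03 -9.0e-04 -1.0e+00]]
```

The grip holds: opening 0.156 is about 13.6 mm, against the 14 mm bar. I'll lift straight up.

Call:
play_rows(series=[0,0,0,-0.01,0,0,0,0,0,0,-0.03,0,0,0,0,0,0,-0.06,0,0,0,0,0,0,-0.09,0,0,0,0,0,0,-0.12,0,0,0,0,0,0,-0.15,0,0,0,0,0,0,-0.18,0,0,0,0,0,0,-0.21,0,0,0,0,0,0,-0.23,0,0,0,0,0,0,-0.24,0,0,0])

```text
time: 5.5
position: [0.5243, 0.2468, 0.2815]
tool_rot: [2.211, 2.232, 0.0]
ft_force: [0.4, -0.3, -5.4]
grip_width: 0.153
```

```bash
cat >> go.py <<'E'
def target(s,V=(.5184,-.1472,.1515),yaw=-4.95,off=.0008,h=.0387,ex=0.,ey=0.):
    R=Rv(np.radians(yaw)); M=R.as_matrix(); return np.array(V)-M[:,2]*(h+s)-M[:,0]*(off+ex)-M[:,1]*ey,R
E
python3 - <<'E'
from go import *
from h import *
show(); print(target(.1)[0]); d,r=delta(*target(.1))
c=C(get_image("side"));cv2.imwrite("pics/s2.png",c.im)
E
```

```text
t 5.5 pos [0.5243 0.2468 0.2815] q [-0.76  0.15  0.31  1.55 -0.04  1.45 -0.44] F [ 0.4 -0.3 -5.4] M [-0.05 -0.02 -0.02] w 0.153
[[-9.5e-03  1.0e+00  3.0e-04]
 [ 1.0e+00  9.5e-03 -1.0e-04]
 [-1.0e-04  3.0e-04 -1.0e+00]]
[ 0.44923962 -0.14201306  0.27161772]
t 5.5 pos [0.5243 0.2468 0.2815] shift [-0.3881 -0.0787  0.0099] turn [-29.96  -1.43   5.37]
```

View pics/s2.png

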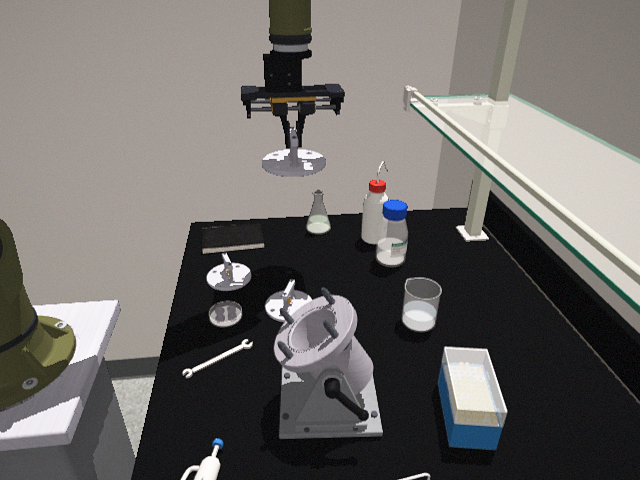

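The lid is off the bench and level at (294,162), with about 5.4 N on the wrist. Next I'll carry it over and tilt it.

Call:
play_rows(series=[0,-0.015,-0.003,-0.005,-1,0,0.2,0,-0.045,-0.009,-0.01,-3,-0.1,0.5,0,-0.08,-0.016,-0.015,-6,-0.3,1.1,0,-0.115,-0.023,-0.015,-9,-0.4,1.6,0,-0.15,-0.03,-0.015,-12,-0.6,2.1,0,-0.185,-0.037,-0.015,-15,-0.7,2.7,0,-0.22,-0.045,-0.01,-18,-0.9,3.2,0,-0.255,-0.052,-0.005,-21,-1,3.8,0,-0.29,-0.059,0,-24,-1.1,4.3,0,-0.325,-0.066,0.005,-27,-1.3,4.8])

```text
time: 6.38
position: [0.4887, 0.0359, 0.2837]
tool_rot: [2.088, 2.0, 0.33]
ft_force: [-1.5, -0.1, -5.3]
grip_width: 0.156
```

Run:
```python
from go import *
show(); d,r=delta(*target(.08))
```

```text
t 6.38 pos [0.4887 0.0359 0.2837] q [-0.06 -0.29 -0.09  1.99  0.04  1.13 -0.21] F [-1.5 -0.1 -5.3] M [0.01 0.99 0.06] w 0.156
[[ 0.0428  0.9469  0.3185]
 [ 0.9991 -0.0415 -0.0109]
 [ 0.0029  0.3187 -0.9478]]
t 6.38 pos [0.4887 0.0359 0.2837] shift [-0.1799 -0.0298  0.0204] turn [-11.42  -1.18   2.21]
```

The arm lagged, with joint 2 at -0.29 against its -0.30 limit. Before going on I'll work out the arm's kinematics from the states logged so far and check that the vessel pose can be reached.

Run:
```python
from go import *
from h import *
from scipy.optimize import least_squares
s,p,R=st(); q=np.array(s["joint_positions"]); print(q.round(4).tolist(), p.round(4).tolist(), np.array(s["tool_rot"]).round(4).tolist())
data=[([-1.1439,.3218,-.0701,1.4517,.0226,1.3708,-.0569],[.2606,.5949,.2218],[-.6438,-3.0746,.003]),
([-.85,.14,.23,1.67,-.03,1.33,-.51],[.469,.3199,.2229],[-2.101,-2.336,-.001]),
([-.74,.25,.30,1.77,-.08,1.14,-.41],[.5232,.247,.1211],[-2.208,-2.234,.005]),
([-.73,.34,.29,1.84,-.11,.98,-.39],[.5241,.2464,.0387],[2.211,2.232,-.003]),
([-.76,.15,.31,1.55,-.04,1.45,-.44],[.5243,.2468,.2815],[2.211,2.232,0.]),
(q.tolist(),p.tolist(),np.array(s["tool_rot"]).tolist())]
E=Ro.from_euler
def rot(q,sg): 
    r=E("z",-q[0])*E("y",q[1])*E("z",sg[0]*q[2])*E("y",q[3])*E("z",sg[1]*q[4])*E("y",q[5])*E("z",sg[2]*q[6]); return r
import itertools
best=[]
for sg in itertools.product([1,-1],repeat=3):
    e=[]
    # constant tool offset from first
    off=None
    Rs=[rot(d[0],sg).inv()*Ro.from_rotvec(d[2]) for d in data]
    m=Ro.concatenate(Rs).mean(); e=max((m.inv()*x).magnitude() for x in Rs)
    best.append((e,sg,m.as_matrix().round(3).tolist()))
best.sort(key=lambda b:b[0])
for b in best[:3]: print(b)
sg=best[0][1]
def fk(q,P):
    h0,L1,L2,L3,a1,a2,a3,a4=P
    r=E("z",-q[0]); x=np.array([0,0,h0])+r.apply([a1,0,0]); r=r*E("y",q[1])*E("z",sg[0]*q[2]); x=x+r.apply([a2,0,L1]); r=r*E("y",q[3])*E("z",sg[1]*q[4]); x=x+r.apply([a3,0,L2]); r=r*E("y",q[5]); x=x+r.apply([a4,0,L3]); return x
f=lambda P:np.concatenate([fk(d[0],list(P)+[0]*4)-d[1] for d in data])
r=least_squares(f,[.3,.45,.45,.4]); print(r.x.round(4),(r.fun*1e3).round(1))
f=lambda P:np.r_[np.concatenate([fk(d[0],P)-d[1] for d in data])/.003,np.array(P[4:])/.05]
r=least_squares(f,[.3,.45,.45,.4,0,0,0,0]); print(r.x.round(4),(r.fun*3).round(1))
```

```text
[-0.0641, -0.2932, -0.0908, 1.989, 0.0375, 1.1261, -0.2093] [0.4887, 0.0359, 0.2837] [2.0881, 1.9995, 0.3303]
(0.005921990528967568, (-1, -1, -1), [[0.002, -1.0, 0.001], [1.0, 0.002, 0.002], [-0.002, 0.001, 1.0]])
(0.15468235061520932, (-1, 1, -1), [[-0.027, -0.999, 0.029], [0.998, -0.026, 0.055], [-0.054, 0.03, 0.998]])
(0.5033047240364343, (1, -1, -1), [[-0.312, -0.949, -0.046], [0.949, -0.309, -0.06], [0.043, -0.063, 0.997]])
[0.2338 0.4261 0.525  0.3076] [-25.8   9.3   3.3 -10.8  19.4   2.7 -11.7  14.7  -4.4 -15.8  12.9  -4.2
  -7.9  20.8   2.1   1.6  29.6   0.5]
[ 0.3079  0.5302  0.5286  0.483  -0.0656 -0.0605  0.0144 -0.1   ] [-24.3  19.7   4.8 -10.6   4.2  -1.6  -6.7   1.8  -5.7  -3.5   4.2  -2.2
  -6.3   3.5  -2.5   0.1  28.4   7.1  -3.9  -3.6   0.9  -6. ]
```

```bash
cat > kin.py <<'E'
from go import *
from scipy.optimize import least_squares
E=Ro.from_euler
data=[([-1.1439,.3218,-.0701,1.4517,.0226,1.3708,-.0569],[.2606,.5949,.2218]),
([-.85,.14,.23,1.67,-.03,1.33,-.51],[.469,.3199,.2229]),
([-.74,.25,.30,1.77,-.08,1.14,-.41],[.5232,.247,.1211]),
([-.73,.34,.29,1.84,-.11,.98,-.39],[.5241,.2464,.0387]),
([-.76,.15,.31,1.55,-.04,1.45,-.44],[.5243,.2468,.2815]),
([-0.0641, -0.2932, -0.0908, 1.989, 0.0375, 1.1261, -0.2093],[0.4887, 0.0359, 0.2837])]
M7=Ro.from_matrix(np.array([[0,-1,0],[1,0,0],[0,0,1.]]))
def fk(q,P,full=False):
    h0,L1,L2,L3,a1,a2,a3,b1,b2,b3=P
    r=E("z",-q[0]); x=np.array([0,0,h0])+r.apply([a1,b1,0]); r=r*E("y",q[1])*E("z",-q[2]); x=x+r.apply([a2,b2,L1]); r=r*E("y",q[3])*E("z",-q[4]); x=x+r.apply([a3,b3,L2]); r=r*E("y",q[5]); x=x+r.apply([0,0,L3])
    return (x,r*E("z",-q[6])*M7) if full else x
def fit(extra=[]):
    D=data+extra
    f=lambda P:np.r_[np.concatenate([fk(d[0],P)-d[1] for d in D])/.002,np.array(P[4:])/.03]
    r=least_squares(f,[.3,.45,.45,.4]+[0]*6); return r
if __name__=="__main__":
    r=fit(); print(r.x.round(4),(r.fun[:18]*2).round(1))
E
python3 kin.py
```

```text
[ 0.2486  0.4689  0.504   0.3712  0.008   0.0006 -0.0008 -0.0152 -0.0086
 -0.0021] [-0.1  0.1 -0.2  0.3 -0.1  2.2 -0.2 -1.2 -1.6  0.3  0.2  0.4 -0.5  1.
 -0.7  0.  -0.1 -0.1]
```

```bash
cat > ik.py <<'E'
from kin import *
P=fit().x
lo=np.array([-2.86,-.3,-1.38,.06,-1.56,.09,-2.69])+.01; hi=np.array([2.86,2.09,1.24,2.45,4.7,2.05,2.69])-.01
def ik(p,R,q0):
    def f(q):
        x,r=fk(q,P,True); return np.r_[(x-p)*10,(R.inv()*r).as_rotvec()*3,1e-4*(q-q0)]
    r=least_squares(f,np.clip(q0,lo+1e-6,hi-1e-6),bounds=(lo,hi)); x,rr=fk(r.x,P,True)
    return r.x,np.linalg.norm(x-p)*1e3,np.degrees((R.inv()*rr).magnitude())
E
python3 - <<'E'
from ik import *
rng=np.random.default_rng(0)
qn=np.array(st()[0]["joint_positions"])
for k in range(4):
  for s in (.08,.03,0):
    p,R=target(s); R=R*Ro.from_euler("z",90*k,degrees=True); sol=[]
    for i in range(30):
        q0=qn if i==0 else rng.uniform(lo,hi)
        q,e,a=ik(p,R,q0)
        if i==0: print(k,s,"from here:",q.round(2),round(e,1),round(a,2))
        if e<1 and a<.3: sol.append(q)
    print("   n",len(sol)); 
    for q in sorted(sol,key=lambda q:np.abs(q-qn)[[0,1,2,3,4,5]].max())[:3]: print("     ",q.round(2))
E
```

```text
0 0.08 from here: [ 0.57 -0.29 -0.16  2.09 -0.27  0.96  0.45] 29.6 5.73
   n 0
0 0.03 from here: [ 0.53 -0.29 -0.17  2.19 -0.27  0.79  0.43] 12.8 2.15
   n 0
0 0 from here: [ 0.44 -0.29 -0.1   2.25 -0.24  0.68  0.39] 0.0 0.0
   n 21
      [ 0.43 -0.29 -0.1   2.25 -0.24  0.68  0.39]
      [ 0.43 -0.29 -0.1   2.25 -0.24  0.68  0.39]
      [ 0.43 -0.29 -0.1   2.25 -0.24  0.68  0.39]
1 0.08 from here: [ 0.57 -0.29 -0.16  2.09 -0.27  0.96 -1.12] 29.6 5.73
   n 0
1 0.03 from here: [ 0.53 -0.29 -0.17  2.19 -0.27  0.79 -1.14] 12.8 2.15
   n 0
1 0 from here: [ 0.43 -0.29 -0.1   2.25 -0.24  0.68 -1.18] 0.0 0.0
   n 16
      [ 0.43 -0.29 -0.1   2.25 -0.24  0.68 -1.18]
      [ 0.43 -0.29 -0.1   2.25 -0.24  0.68 -1.18]
      [ 0.43 -0.29 -0.1   2.25 -0.24  0.68 -1.18]
2 0.08 from here: [-0.3  -0.29  0.27  2.12  0.42  0.95  2.68] 58.9 14.89
   n 0
2 0.03 from here: [-0.37 -0.29  0.37  2.22  0.46  0.78  2.68] 44.4 11.59
   n 0
2 0 from here: [-0.45 -0.29  0.48  2.27  0.5   0.68  2.68] 34.8 9.71
   n 8
      [ 0.62 -0.29 -0.26  2.24 -0.32  0.69 -2.68]
      [ 0.62 -0.29 -0.26  2.24 -0.32  0.69 -2.68]
      [ 0.62 -0.29 -0.26  2.24 -0.32  0.69 -2.68]
3 0.08 from here: [ 0.57 -0.29 -0.16  2.09 -0.27  0.96  2.02] 29.6 5.73
   n 0
3 0.03 from here: [ 0.53 -0.29 -0.17  2.19 -0.27  0.79  2.  ] 12.8 2.15
   n 0
3 0 from here: [ 0.43 -0.29 -0.1   2.25 -0.24  0.68  1.96] 0.0 0.0
   n 18
      [ 0.43 -0.29 -0.1   2.25 -0.24  0.68  1.96]
      [ 0.43 -0.29 -0.1   2.25 -0.24  0.68  1.96]
      [ 0.43 -0.29 -0.1   2.25 -0.24  0.68  1.96]
```

Gripped square to the lid, the tilted pose can't be reached with joint 2 inside -0.3, except right at home. Two changes should fix that. I can set the lid back down and grip the bar leaning along its length. I can also use a quarter-turn position with the bar running up the slope, so the tool stands more upright at the vessel. I'll check which lean angles and bench yaws work.

```bash
cat >> ik.py <<'E'
G=.058  # handle height; grasp point 19mm behind TCP
def tool(o,B,th,sg=1,s=0.):
    # lid origin o, B cols: uphill bar dir, n x that, n
    d,y,n=B.T; u=np.cos(th)*n+np.sin(th)*d; Y=sg*y; Z=-u; X=np.cross(Y,Z)
    return np.array(o)+n*(G+s)+Z*.019, Ro.from_matrix(np.c_[X,Y,Z])
def Bv(yaw=np.radians(-4.95)): return (Ro.from_euler("z",yaw)*Ro.from_euler("y",-np.pi/6)).as_matrix()
def Bb(psi): return Ro.from_euler("z",psi).as_matrix()
V=np.array([.5184,-.1472,.1515]); L=np.array([.524,.247,0])
E
python3 - <<'E'
from ik import *
rng=np.random.default_rng(1)
def solve(p,R,seed,n=12):
    best=None
    for i in range(n):
        q0=seed if i==0 else rng.uniform(lo,hi)
        q,e,a=ik(p,R,q0)
        if e<1 and a<.3:
            if i==0: return q
            if best is None or abs(q-seed).max()<abs(best-seed).max(): best=q
    return best
for th in (10,15,20,30):
  for sg in (1,-1):
    t=np.radians(th); q=np.array([.4,-.1,0,2,0,1,.4-1.57*sg]); out=[]
    for s in (.0,.03,.08,.12):
        p,R=tool(V,Bv(),t,sg,s); q1=solve(p,R,q); out.append(q1)
        print(th,sg,s,None if q1 is None else q1.round(2))
        if q1 is not None:q=q1
    for psi in (-10,0,25,45,90,-90,180):
        for z in (0,.15):
            p,R=tool(L+[0,0,z],Bb(np.radians(psi)),t,sg); q1=solve(p,R,q,8); print("    bench",psi,z,None if q1 is None else q1.round(2))
E
```

```text
10 1 0.0 [-0.04 -0.21  0.3   2.13  0.    0.87  1.74]
10 1 0.03 [-0.04 -0.27  0.28  2.12  0.02  0.94  1.72]
10 1 0.08 None
10 1 0.12 None
    bench -10 0 [-0.49  0.43  0.08  1.71 -0.14  1.15  1.05]
    bench -10 0.15 [-0.48  0.3   0.07  1.56 -0.12  1.43  1.01]
    bench 0 0 [-0.49  0.44  0.06  1.7  -0.11  1.17  1.19]
    bench 0 0.15 [-0.48  0.31  0.06  1.55 -0.09  1.45  1.16]
    bench 25 0 [-0.5   0.45  0.02  1.68 -0.02  1.19  1.54]
    bench 25 0.15 [-0.5   0.32  0.02  1.53 -0.01  1.46  1.53]
    bench 45 0 [-0.48  0.44 -0.04  1.69  0.07  1.18  1.81]
    bench 45 0.15 [-0.48  0.31 -0.04  1.54  0.06  1.46  1.82]
    bench 90 0 [-0.46  0.4  -0.14  1.76  0.23  1.1   2.44]
    bench 90 0.15 [-0.46  0.26 -0.13  1.61  0.18  1.37  2.5 ]
    bench -90 0 [-0.61  0.3   0.25  1.9  -0.3   0.91 -0.18]
    bench -90 0.15 [-0.5   0.14  0.13  1.75 -0.19  1.19 -0.31]
    bench 180 0 [-0.93  0.25  0.44  1.98 -0.03  0.78 -2.06]
    bench 180 0.15 [-0.59  0.08  0.06  1.82  0.1   1.09 -2.14]
10 -1 0.0 [ 1.43 -0.29 -0.99  2.08 -0.45  0.92 -1.02]
10 -1 0.03 [ 1.14 -0.29 -0.72  2.08 -0.36  0.97 -1.09]
10 
[... 6470 characters left out ...]
1.74 -2.14]
    bench 0 0 [-0.24  0.69 -0.2   1.4  -0.08  1.54 -1.97]
    bench 0 0.15 [-0.23  0.57 -0.22  1.28 -0.1   1.78 -2.01]
    bench 25 0 [-0.32  0.72 -0.23  1.36  0.1   1.6  -1.7 ]
    bench 25 0.15 [-0.32  0.6  -0.25  1.23  0.08  1.85 -1.7 ]
    bench 45 0 [-0.38  0.71 -0.27  1.38  0.25  1.59 -1.48]
    bench 45 0.15 [-0.37  0.59 -0.29  1.26  0.23  1.84 -1.44]
    bench 90 0 [-0.43  0.59 -0.39  1.6   0.57  1.43 -1.01]
    bench 90 0.15 [-0.4   0.45 -0.44  1.48  0.53  1.66 -0.89]
    bench -90 0 [-0.78  0.38  0.7   2.   -0.94  1.02 -2.68]
    bench -90 0.15 None
    bench 180 0 [ 0.5   0.45 -1.32  2.18  1.24  0.82 -0.04]
    bench 180 0.15 [-0.72 -0.1   0.04  2.08  0.46  0.79  0.62]
```

With a 25° lean the path is clear of the limits. The lean goes toward +y on the bench and ends up uphill at the vessel, and the jaws keep their present direction. I'll take the lid back to where it was, set it down and regrip.

Run:
```python
from go import *
d,r=delta([.5241,.2464,.27],Rdown(np.radians(.55)))
```

```text
t 6.38 pos [0.4887 0.0359 0.2837] shift [0.2118 0.0205 0.0219] turn [18.59  0.32 -3.01]
```

Call:
play_rows(series=[0,0.01,0.001,0.001,1,0,0,0,0.035,0.003,0.003,3,0.1,-0.5,0,0.065,0.006,0.006,6,0.1,-1,0,0.095,0.009,0.009,9,0.2,-1.5,0,0.125,0.012,0.012,12,0.2,-2,0,0.155,0.015,0.015,15,0.3,-2.5,0,0.18,0.018,0.018,17,0.3,-2.8,0,0.2,0.02,0.02,18.5,0.3,-3,0,0.21,0.02,0.022,18.5,0.3,-3,0,0.212,0.02,0.022,18.5,0.3,-3])

```text
time: 7.22
position: [0.5241, 0.2499, 0.2691]
tool_rot: [2.206, 2.236, -0.002]
ft_force: [-0.7, -0.4, -5.7]
grip_width: 0.157
```

Call:
play_rows(series=[0,0,0,0,0,0,0,0,0,0,0,0,0,0,0,0,0,0,0,0,0])

```text
time: 7.47
position: [0.5256, 0.2451, 0.2724]
tool_rot: [2.21, 2.226, 0.004]
ft_force: [0.0, -1.0, -6.4]
grip_width: 0.153
```

Run:
```python
from go import *
show();d,r=delta([.5241,.2464,.055],Rdown(np.radians(.55)))
```

```text
t 7.47 pos [0.5256 0.2451 0.2724] q [-0.24  0.16 -0.28  1.55  0.05  1.43 -0.51] F [ 0.  -1.  -6.4] M [-0.06  0.1  -0.  ] w 0.153
[[-0.0074  1.      0.0056]
 [ 1.      0.0074 -0.0018]
 [-0.0018  0.0056 -1.    ]]
t 7.47 pos [0.5256 0.2451 0.2724] shift [ 0.0017 -0.0027  0.2174] turn [ 0.32  0.1  -0.13]
```

Call:
play_rows(series=[0,0,0,0.02,0.1,0,0,0,0,-0.001,0.05,0.2,0.1,0,0,0.001,-0.001,0.08,0.3,0.1,-0.1,0,0.001,-0.002,0.11,0.3,0.1,-0.1,0,0.001,-0.002,0.14,0.3,0.1,-0.1,0,0.001,-0.002,0.17,0.3,0.1,-0.1,0,0.001,-0.002,0.195,0.3,0.1,-0.1,0,0.001,-0.002,0.21,0.3,0.1,-0.1,0,0.001,-0.002,0.217,0.3,0.1,-0.1,0,0.001,-0.002,0.217,0.3,0.1,-0.1])

```text
time: 8.3
position: [0.524, 0.246, 0.054]
tool_rot: [-2.21, -2.231, 0.003]
ft_force: [-0.2, -1.1, -6.2]
grip_width: 0.154
```

Call:
play_rows(series=[0,0,0,0,0,0,0,0,0,0,0,0,0,0,0,0,0,0,0,0,0])

```text
time: 8.55
position: [0.5261, 0.2483, 0.0572]
tool_rot: [2.209, 2.233, 0.006]
ft_force: [0.4, 0.4, -6.6]
grip_width: 0.153
```

Run:
```python
from go import *
show();d,r=delta([.5241,.2464,.0387],Rdown(np.radians(.55)))
```

```text
t 8.55 pos [0.5261 0.2483 0.0572] q [-0.25  0.33 -0.27  1.8   0.1   1.02 -0.55] F [ 0.4  0.4 -6.6] M [-0.1   0.02 -0.01] w 0.153
[[-0.0109  0.9999  0.003 ]
 [ 0.9999  0.0109  0.0027]
 [ 0.0027  0.003  -1.    ]]
t 8.55 pos [0.5261 0.2483 0.0572] shift [-0.002  -0.0021  0.0185] turn [ 0.17 -0.16  0.08]
```

Call:
play_rows(series=[0,-0.001,-0.001,0.006,0.2,-0.1,0,0,-0.002,-0.002,0.012,0.2,-0.1,0,0,-0.002,-0.002,0.016,0.2,-0.1,0,0,-0.002,-0.002,0.018,0.2,-0.1,0,0,-0.002,-0.002,0.0185,0.2,-0.1,0,0,-0.002,-0.002,0.0185,0.2,-0.1,0,0,-0.002,-0.002,0.0185,0.2,-0.1,0])

```text
time: 9.13
position: [0.5222, 0.2453, 0.0386]
tool_rot: [-2.207, -2.232, 0.008]
ft_force: [-6.6, -3.4, 10.6]
grip_width: 0.15
```

Run:
```python
from go import *
show();d,r=delta([.5241,.2464,.0387],Rdown(np.radians(.55)))
```

```text
t 9.13 pos [0.5222 0.2453 0.0386] q [-0.25  0.35 -0.27  1.82  0.11  1.   -0.56] F [-6.6 -3.4 10.6] M [-0.94  1.51 -0.04] w 0.15
[[-0.0111  0.9999 -0.005 ]
 [ 0.9999  0.0111 -0.002 ]
 [-0.0019 -0.0051 -1.    ]]
t 9.13 pos [0.5222 0.2453 0.0386] shift [ 0.001   0.0019 -0.0001] turn [-0.29  0.11  0.09]
```

Call:
play_rows(series=[60,0,0,-0.0005,0,0,0,60,0,0,-0.0005,0,0,0,60,0,0,-0.0005,0,0,0,60,0,0,-0.0005,0,0,0,60,0,0,-0.0005,0,0,0,60,0,0,-0.0005,0,0,0,60,0,0,-0.0005,0,0,0,60,0,0,-0.0005,0,0,0])

```text
time: 9.8
position: [0.5228, 0.2459, 0.0371]
tool_rot: [-2.207, -2.232, 0.004]
ft_force: [-0.3, 0.2, 0.4]
grip_width: 0.583
```

Run:
```python
from ik import *
from h import *
show()
d=get_image("side"); c=C(d); cv2.imwrite("pics/s3.png",cv2.resize(c.im[180:300,220:380],None,fx=5,fy=5,interpolation=cv2.INTER_CUBIC))
p,R=tool([.524,.2472,0],Bb(np.radians(90.55)),np.radians(25),-1); print(p,R.as_matrix().round(3)); delta(p,R)
```

```text
t 9.8 pos [0.5228 0.2459 0.0371] q [-0.25  0.35 -0.27  1.82  0.11  0.99 -0.56] F [-0.3  0.2  0.4] M [-0.04  0.06 -0.  ] w 0.583
[[-1.130e-02  9.999e-01 -3.800e-03]
 [ 9.999e-01  1.130e-02 -3.000e-04]
 [-3.000e-04 -3.800e-03 -1.000e+00]]
[0.52407708 0.23917062 0.04078015] [[-0.009  1.     0.004]
 [ 0.906  0.01  -0.423]
 [-0.423  0.    -0.906]]
t 9.85 pos [0.5228 0.2459 0.0371] shift [-0.0067  0.0012 -0.0037] turn [ -0.2  -24.98   0.14]
```

View pics/s3.png

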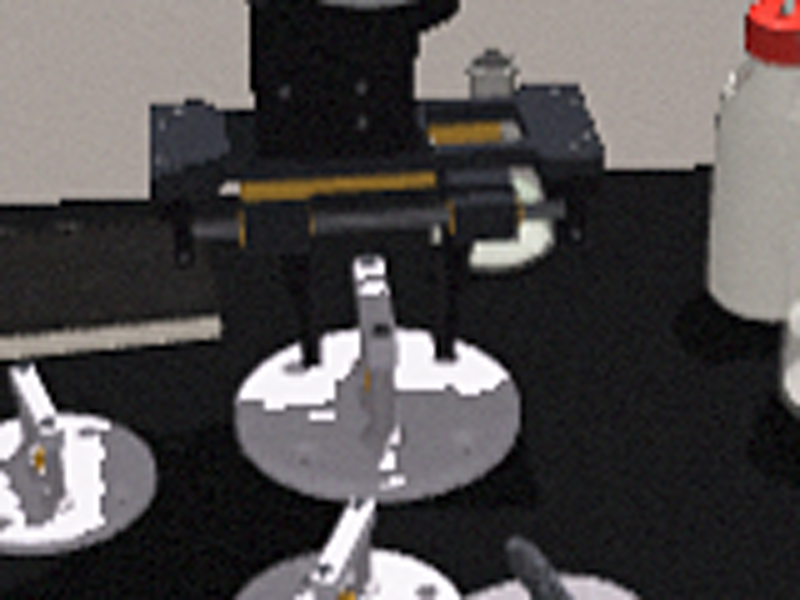

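The lid lies flat with the open fingers either side of the bar. I'll lean the tool 25° about the grasp point and close.

Call:
play_rows(series=[60,-0.001,0.0002,-0.0008,0,-5,0,60,-0.0025,0.0004,-0.0016,-0.1,-10,0,60,-0.004,0.0006,-0.0024,-0.1,-15,0,60,-0.0055,0.001,-0.003,-0.2,-20,0.1,60,-0.0067,0.0012,-0.0037,-0.2,-25,0.1,60,-0.0067,0.0012,-0.0037,-0.2,-25,0.1,60,-0.0067,0.0012,-0.0037,-0.2,-25,0.1,60,-0.0067,0.0012,-0.0037,-0.2,-25,0.1])

```text
time: 10.52
position: [0.5243, 0.2384, 0.0408]
tool_rot: [1.97, 1.989, -0.436]
ft_force: [0.2, 0.3, -0.1]
grip_width: 0.601
```

Run:
```python
from ik import *
show()
p,R=tool([.524,.2472,0],Bb(np.radians(90.55)),np.radians(25),-1); delta(p,R)
```

```text
t 10.52 pos [0.5243 0.2384 0.0408] q [-0.53  0.52 -0.2   1.64  0.44  1.32 -0.89] F [ 0.2  0.3 -0.1] M [0.37 0.05 0.02] w 0.601
[[-0.0086  1.      0.004 ]
 [ 0.9065  0.0095 -0.4221]
 [-0.4222 -0.     -0.9065]]
t 10.52 pos [0.5243 0.2384 0.0408] shift [ 0.0007 -0.0002 -0.0003] turn [-0.   -0.03 -0.  ]
```

Right on target. Closing at 60 N.

Call:
play_rows(series=[0,0,0,0,0,0,0,0,0,0,0,0,0,0,0,0,0,0,0,0,0,0,0,0,0,0,0,0,0,0,0,0,0,0,0,0,0,0,0,0,0,0,0,0,0,0,0,0,0,0,0,0,0,0,0,0,0,0,0,0,0,0,0], force=60)

```text
time: 11.27
position: [0.5231, 0.2391, 0.041]
tool_rot: [1.969, 1.989, -0.439]
ft_force: [-4.4, -0.5, 3.8]
grip_width: 0.152
```

Run:
```python
from ik import *
show()
```

```text
t 11.27 pos [0.5231 0.2391 0.041 ] q [-0.53  0.52 -0.2   1.64  0.44  1.32 -0.89] F [-4.4 -0.5  3.8] M [ 0.01  0.89 -0.38] w 0.152
[[-0.0098  0.9999  0.0028]
 [ 0.9057  0.01   -0.4237]
 [-0.4237 -0.0016 -0.9058]]
```

Call:
play_rows(series=[0,-0.003,0,-0.006,0,0,0,0,-0.01,0,-0.022,0,0,0,0,-0.02,0,-0.043,0,0,0,0,-0.033,0,-0.07,0,0,0,0,-0.046,0,-0.098,0,0,0,0,-0.06,0,-0.128,0,0,0,0,-0.074,0,-0.158,0,0,0,0,-0.088,0,-0.188,0,0,0,0,-0.098,0,-0.209,0,0,0,0,-0.1,0,-0.214,0,0,0])

```text
time: 12.1
position: [0.5259, 0.24, 0.2814]
tool_rot: [1.97, 1.988, -0.425]
ft_force: [0.7, 0.3, -5.2]
grip_width: 0.153
```

```bash
cat >> ik.py <<'E'
pg=np.array([.5231,.2391,.041]); Rg=Ro.from_matrix(np.array([[-.0098,.9999,.0028],[.9057,.01,-.4237],[-.4237,-.0016,-.9058]]))
og=np.array([.5232,.2463,0]); Bg=Ro.from_matrix(Bb(np.radians(90.57)))  # lid in world at grasp (bar uphill dir first)
T_o=Rg.inv().apply(og-pg); T_R=Rg.inv()*Bg
def lid_now():
    s,p,R=st(); return p+R.apply(T_o),(R*T_R).as_matrix()
def tgt(s,V=V,yaw=-4.95,dx=0,dy=0,dpitch=0.):
    B=Ro.from_matrix(Bv(np.radians(yaw))); R=B*Ro.from_euler("y",dpitch,degrees=True)*T_R.inv(); o=V+B.apply([dx,dy,s]); return o-R.apply(T_o),R
E
python3 - <<'E'
from ik import *
from h import *
show(); print(lid_now())
p,R=tgt(.1); print(p); delta(p,R)
q=np.array(st()[0]["joint_positions"])
for s in (.12,.1,.05,.0): q,e,a=ik(*tgt(s),q); print(s,q.round(2),e.round(2))
c=C(get_image("side"));cv2.imwrite("pics/s4.png",c.im)
E
```

```text
t 12.1 pos [0.5259 0.24   0.2814] q [-0.53  0.33 -0.21  1.4   0.39  1.71 -0.73] F [ 0.7  0.3 -5.2] M [ 0.95 -0.02  0.1 ] w 0.153
[[-0.0064  0.9999  0.0105]
 [ 0.9081  0.0102 -0.4187]
 [-0.4188  0.0068 -0.9081]]
(array([0.52629677, 0.24744171, 0.24039649]), array([[-0.01012596, -0.99991344, -0.00840109],
       [ 0.99993401, -0.01007987, -0.00551104],
       [ 0.00542589, -0.00845634,  0.99994952]]))
[ 0.44196679 -0.1404079   0.27001026]
t 12.1 pos [0.5259 0.24   0.2814] shift [-0.3402 -0.0878  0.1687] turn [16.94 22.16 94.82]
0.12 [-0.02 -0.21  0.25  1.87  0.04  1.38 -1.43] 0.0
0.1 [-0.03 -0.18  0.27  1.88  0.03  1.35 -1.43] 0.0
0.05 [-0.03 -0.1   0.28  1.91  0.01  1.25 -1.42] 0.0
0.0 [-0.03 -0.02  0.28  1.92 -0.01  1.15 -1.4 ] 0.0
```

View pics/s4.png

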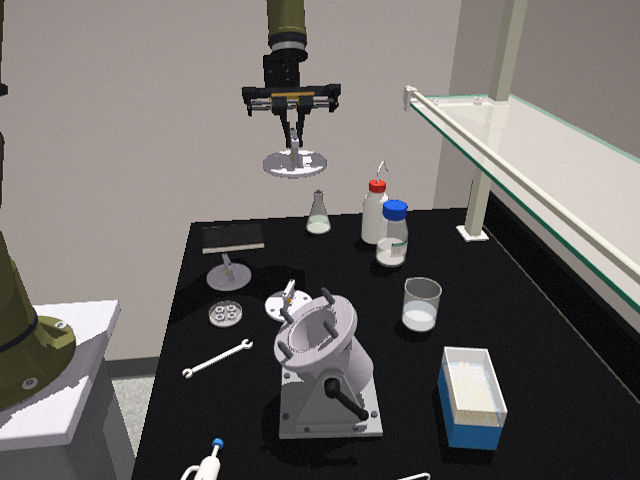

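Call:
play_rows(series=[0,-0.007,-0.002,0.003,0.3,0.4,1.9,0,-0.028,-0.006,0.004,1.2,1.6,6.6,0,-0.052,-0.012,0.01,2.3,3,12.8,0,-0.076,-0.018,0.018,3.4,4.4,19,0,-0.098,-0.023,0.027,4.5,5.9,25.1,0,-0.12,-0.029,0.038,5.6,7.3,31.3,0,-0.142,-0.035,0.049,6.7,8.8,37.5,0,-0.164,-0.04,0.06,7.8,10.2,43.6,0,-0.186,-0.046,0.071,8.9,11.6,49.8,0,-0.208,-0.052,0.082,10,13.1,55.9])

```text
time: 12.98
position: [0.4722, 0.0131, 0.2874]
tool_rot: [2.87, 0.859, -0.139]
ft_force: [1.3, 0.4, -6.0]
grip_width: 0.158
```

Call:
play_rows(series=[0,0,0,0,0,0,0,0,0,0,0,0,0,0])

```text
time: 13.15
position: [0.4723, 0.0117, 0.2882]
tool_rot: [2.868, 0.86, -0.14]
ft_force: [-0.8, 1.8, -5.5]
grip_width: 0.149
```

Run:
```python
from ik import *
show(); print(lid_now())
p,R=tgt(.1); print(p); delta(p,R)
```

```text
t 13.15 pos [0.4723 0.0117 0.2882] q [-0.24 -0.03  0.03  1.73  0.15  1.52 -1.2 ] F [-0.8  1.8 -5.5] M [0.47 0.07 0.01] w 0.149
[[ 0.8321  0.5526 -0.0476]
 [ 0.5392 -0.826  -0.1641]
 [-0.13    0.1109 -0.9853]]
(array([0.49067273, 0.01875527, 0.25151097]), array([[ 0.77389124, -0.55205531, -0.31036638],
       [ 0.55788454,  0.82619738, -0.07850301],
       [ 0.2997619 , -0.11239581,  0.94737004]]))
[ 0.44196679 -0.1404079   0.27001026]
t 13.15 pos [0.4723 0.0117 0.2882] shift [-0.1049  0.1068  0.0443] turn [ 7.08  9.83 38.54]
```

Good, and joint 2 is clear of its limit. I'll finish the turn with the lid about 100 mm off the face.

Call:
play_rows(series=[0,-0.01,0.011,0.003,0.8,1.1,4.3,0,-0.026,0.027,0.009,1.8,2.5,9.8,0,-0.042,0.043,0.016,2.8,3.9,15.4,0,-0.058,0.059,0.023,3.9,5.4,21,0,-0.073,0.074,0.03,4.9,6.8,26.7,0,-0.087,0.088,0.036,5.8,8.1,31.7,0,-0.097,0.099,0.041,6.5,9.1,35.7,0,-0.105,0.107,0.044,7.1,9.8,38.5,0,-0.105,0.107,0.044,7.1,9.8,38.5,0,-0.105,0.107,0.044,7.1,9.8,38.5])

```text
time: 13.98
position: [0.4448, -0.1367, 0.2718]
tool_rot: [-3.136, 0.122, -0.138]
ft_force: [0.5, 1.1, -6.0]
grip_width: 0.156
```

Call:
play_rows(series=[0,0,0,0,0,0,0,0,0,0,0,0,0,0])

```text
time: 14.15
position: [0.4457, -0.1354, 0.2724]
tool_rot: [3.136, -0.117, 0.14]
ft_force: [-0.1, 0.4, -5.6]
grip_width: 0.156
```

Run:
```python
from ik import *
from h import *
show(); print(lid_now())
p,R=tgt(.1); print(p); delta(p,R)
for n in ("side","top"):
    d=get_image(n); pickle.dump(d,open(n+"1.pkl","wb")); c=C(d); cv2.imwrite(f"pics/{n}5.png",c.im)
```

```text
t 14.15 pos [ 0.4457 -0.1354  0.2724] q [-0.02 -0.18  0.24  1.88  0.03  1.35 -1.43] F [-0.1  0.4 -5.6] M [-0.01  0.52 -0.01] w 0.156
[[ 0.9933 -0.0741  0.0888]
 [-0.0741 -0.9972 -0.0035]
 [ 0.0888 -0.0031 -0.996 ]]
(array([ 0.47246661, -0.13751449,  0.2405487 ]), array([[ 0.86208038,  0.07499562, -0.50119165],
       [-0.0657414 ,  0.99718224,  0.03613374],
       [ 0.50248929,  0.00179886,  0.86458156]]))
[ 0.44196679 -0.1404079   0.27001026]
t 14.15 pos [ 0.4457 -0.1354  0.2724] shift [-0.0036  0.0053  0.002 ] turn [-0.16 -0.16  0.64]
```

View pics/side5.png

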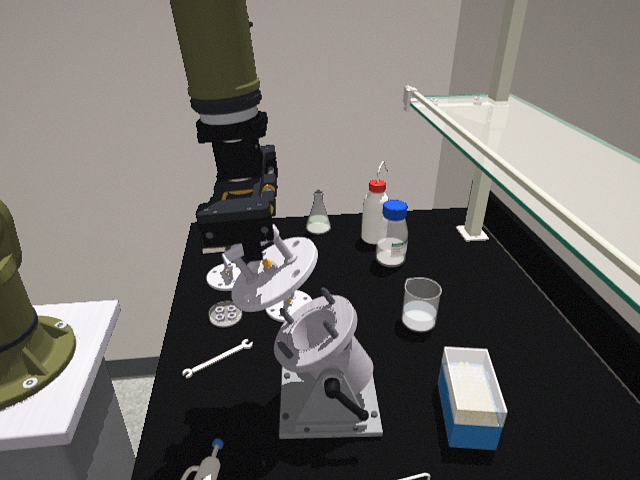

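View pics/top5.png

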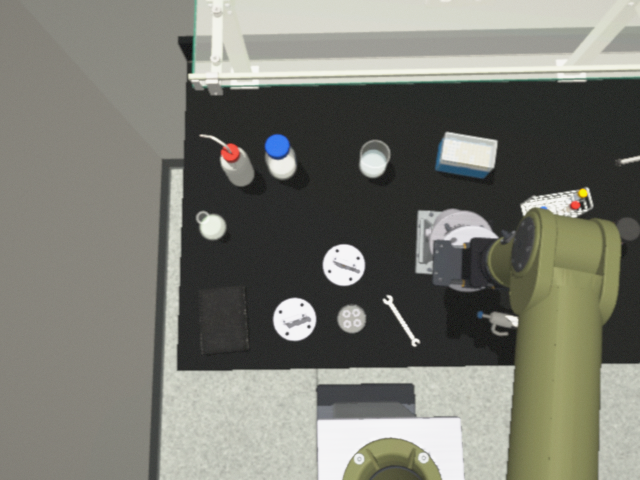

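Run:
```python
from ik import *
delta(*tgt(.045))
```

```text
t 14.25 pos [ 0.4457 -0.1358  0.2725] shift [0.0196 0.0053 0.0521] turn [-0.14 -0.18  0.6 ]
```

Call:
play_rows(series=[0,0.003,0.001,0.007,0,0,0.1,0,0.006,0.002,0.015,0,0,0.2,0,0.01,0.003,0.025,0,-0.1,0.4,0,0.014,0.004,0.036,-0.1,-0.1,0.5,0,0.017,0.005,0.045,-0.1,-0.2,0.6,0,0.0195,0.0053,0.052,-0.1,-0.2,0.6,0,0.0195,0.0053,0.052,-0.1,-0.2,0.6,0,0.0195,0.0053,0.052,-0.1,-0.2,0.6])

```text
time: 14.92
position: [0.4686, -0.144, 0.2218]
tool_rot: [3.134, -0.138, 0.133]
ft_force: [0.5, -0.5, -5.7]
grip_width: 0.155
```

Call:
play_rows(series=[0,0,0,0,0,0,0,0,0,0,0,0,0,0,0,0,0,0,0,0,0])

```text
time: 15.17
position: [0.4691, -0.1441, 0.2232]
tool_rot: [3.134, -0.138, 0.137]
ft_force: [-0.1, -0.2, -5.4]
grip_width: 0.153
```

```bash
cat > look.py <<'E'
from ik import *
from h import *
def look(tag,s):
    show(); o,B=lid_now(); Bn=Bv(); 
    rel=Bn.T@(o-V); print("lid rel vessel (x,y,z) mm",(rel*1e3).round(1),"rot",np.degrees(Ro.from_matrix(Bn.T@B).as_rotvec()).round(2)); delta(*tgt(s))
    for n,(x0,y0,w,h,k) in (("side",(240,220,130,130,6)),("top",(410,195,110,90,6))):
        d=get_image(n); a=[d["frame"].astype(float)]+[get_image(n)["frame"].astype(float) for _ in range(2)]
        d["avg"]=np.mean(a,0)[:,:,::-1]; d["frame"]=np.mean(a,0).round().astype(np.uint8); pickle.dump(d,open(n+tag+".pkl","wb"))
        c=C(d); A=cv2.resize(c.im[y0:y0+h,x0:x0+w],None,fx=k,fy=k,interpolation=cv2.INTER_CUBIC)
        A=cv2.convertScaleAbs(A,alpha=1.3)
        for x in range(x0-x0%10+10,x0+w,10): cv2.putText(A,str(x),(int((x-x0+.5)*k)-10,10),0,.33,(0,255,255),1); cv2.line(A,(int((x-x0+.5)*k),12),(int((x-x0+.5)*k),16),(0,255,255),1)
        for y in range(y0-y0%10+10,y0+h,10): cv2.putText(A,str(y),(0,int((y-y0+.5)*k)+4),0,.33,(0,255,255),1)
        cv2.imwrite(f"pics/{n}{tag}.png",A[:600])
E
python3 -c "
from look import *
look('_a',.045)"
```

```text
t 15.17 pos [ 0.4691 -0.1441  0.2232] q [-0.02 -0.1   0.26  1.91  0.01  1.24 -1.42] F [-0.1 -0.2 -5.4] M [-0.01  0.45 -0.05] w 0.153
[[ 0.9923 -0.088   0.0871]
 [-0.0879 -0.9961 -0.0054]
 [ 0.0872 -0.0022 -0.9962]]
lid rel vessel (x,y,z) mm [ 0.4 -1.4 45.8] rot [-0.03 -0.07 -0.15]
t 15.17 pos [ 0.4691 -0.1441  0.2232] shift [ 0.0001 -0.0013  0.0009] turn [-0.04 -0.07 -0.15]
```

View pics/side_a.png

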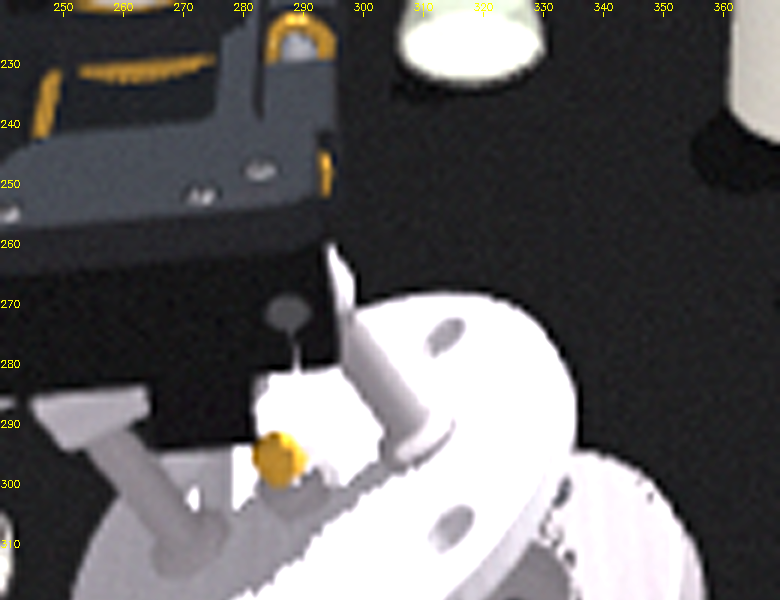

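View pics/top_a.png

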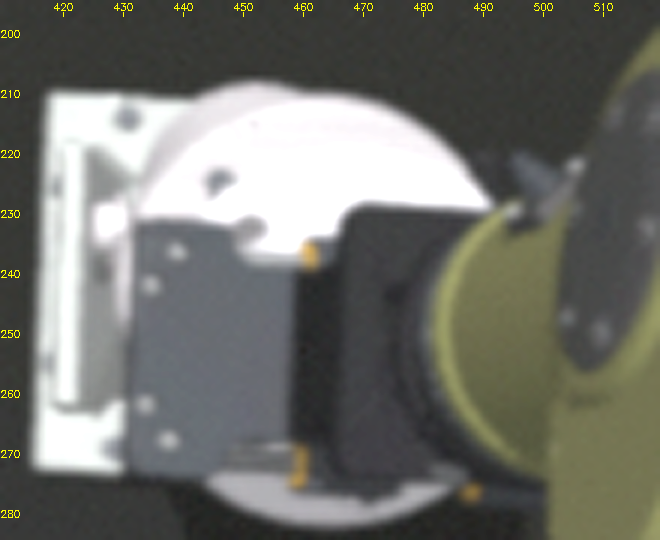

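```bash
cat > holes.py <<'E'
from ik import *
from h import *
def blob(c,x,y,r,k=8,lvl=.5):
    g=c.d["avg"].mean(2); w=g[y-r:y+r+1,x-r:x+r+1]; W=cv2.resize(w,None,fx=k,fy=k,interpolation=cv2.INTER_LINEAR)
    t=(np.percentile(W,90)+np.percentile(W,3))*lvl
    n,l,s,ce=cv2.connectedComponentsWithStats((W<t).astype(np.uint8))
    i=min(range(1,n),key=lambda i:np.hypot(*(ce[i]-W.shape[0]/2))-s[i,4]/50)
    return (ce[i]+.5)/k-.5+[x-r,y-r],s[i,4]/k/k
VS=np.array([.5183,-.1461,.151]); VT=np.array([.5188,-.1482,.151])
def rel(c,px,Vc,s,yaw=-4.9):
    B=Bv(np.radians(yaw)); n=B[:,2]; X=c.plane(px,n,n@Vc+s+.01); return ((X-Vc)@B*1e3).round(2)
E
python3 - <<'E'
from holes import *
S=load("side_a"); T=load("top_a")
for x,y in((313,275),(315,307)):
    p,a=blob(S,x,y,6); print(p.round(2),round(a,1),[rel(S,p,VS,s)[0].tolist() for s in (.0448,.0458,.0468)])
p,a=blob(T,446,224,5); print(p.round(2),a,[rel(T,p,VT,s)[0].tolist() for s in (.0448,.0458,.0468)])
S2=load("side_a"); cv2.imwrite("pics/low.png",cv2.convertScaleAbs(cv2.resize(S2.im[275:345,245:345],None,fx=7,fy=7,interpolation=cv2.INTER_CUBIC),alpha=1.3))
E
```

```text
[313.72 275.52] 29.1 [[35.32, 36.85, 54.8], [35.85, 35.24, 55.8], [36.38, 33.63, 56.8]]
[314.98 307.36] 38.3 [[34.98, -33.95, 54.8], [35.51, -35.36, 55.8], [36.04, -36.76, 56.8]]
[445.84 224.62] 21.578125 [[51.26, 47.44, 54.8], [51.55, 47.66, 55.8], [51.85, 47.87, 56.8]]
```

View pics/low.png

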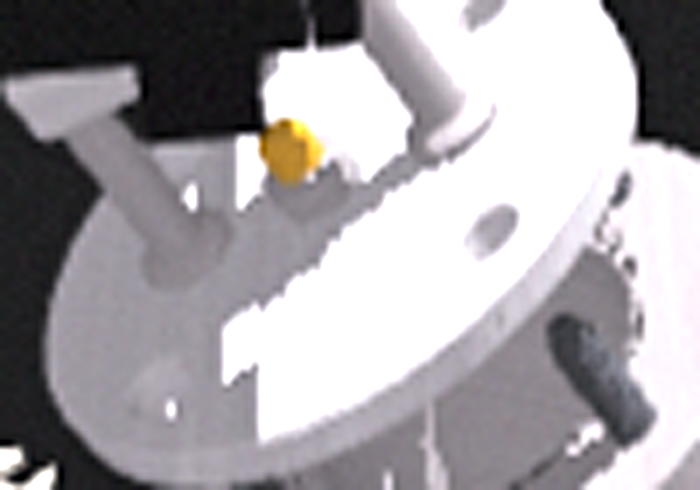

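Run:
```python
from holes import *
T=load("top_a"); B=Bv()
for s in (.0458,):
  for nm,pts in (("holes",[(35.36,35.36,10),(35.36,-35.36,10),(-35.36,35.36,10)]),("posts/bar ends",[(38,0,66),(-38,0,66)]),("studtips",)[0:1] and ("studs",[(35.36,35.36,30-s*1e3),(35.36,35.36,-s*1e3)])):
    X=VT+(np.array(pts)/1e3+[0,0,s])@B.T; print(nm,T.proj(X).round(1).tolist())
ang=np.linspace(0,2*np.pi,13)[:-1]
print("rim",T.proj(VT+np.c_[.065*np.cos(ang),.065*np.sin(ang),0*ang+s+.01]@B.T).round(1).tolist())
cv2.imwrite("pics/tl.png",cv2.convertScaleAbs(cv2.resize(T.im[205:245,425:500],None,fx=10,fy=10,interpolation=cv2.INTER_CUBIC),alpha=1.0))
```

```text
holes [[451.1, 232.9], [487.3, 235.3], [446.3, 266.4]]
posts/bar ends [[476.0, 242.1], [470.0, 279.8]]
studs [[448.6, 228.9], [446.0, 224.5]]
rim [[471.4, 219.6], [454.0, 222.8], [440.2, 233.6], [433.6, 248.8], [436.0, 264.4], [446.3, 276.1], [461.9, 281.2], [478.7, 278.3], [492.5, 268.2], [499.5, 253.2], [497.8, 237.4], [487.5, 225.0]]
```

View pics/tl.png

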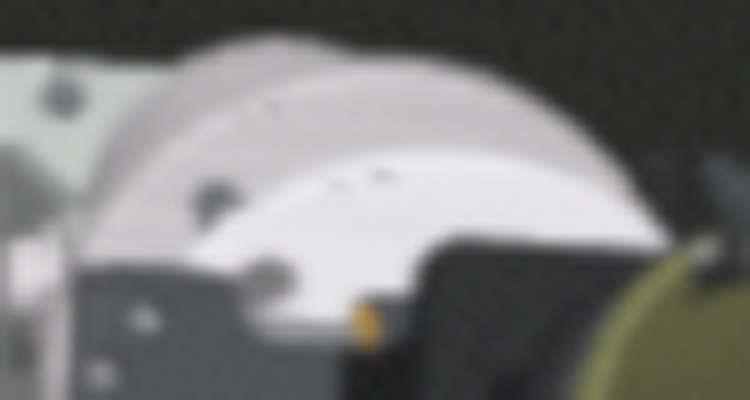

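```bash
cat >> holes.py <<'E'
def rimtop(T,s,thr=None,box=(440,212,492,232)):
    g=T.d["avg"].mean(2); x0,y0,x1,y1=box; pts=[]
    k=8; G=cv2.resize(cv2.GaussianBlur(g,(0,0),.6)[y0:y1,x0:x1],None,fx=k,fy=k,interpolation=cv2.INTER_LINEAR)
    for cx in range(4,G.shape[1],8):
        col=G[:,cx]; 
        idx=np.where(col>thr)[0]
        if len(idx) and idx[0]>4: pts.append(((cx+.5)/k-.5+x0,(idx[0]+.5)/k-.5+y0))
    pts=np.array(pts); r=rel(T,pts,VT,s); r=np.atleast_2d(r)
    f=lambda c:np.hypot(r[:,0]-c[0],r[:,1]-c[1])-65
    q=least_squares(f,[0,0],loss="soft_l1",f_scale=.5); return pts,r,q
E
python3 - <<'E'
from holes import *
T=load("top_a"); g=T.d["avg"].mean(2); print(g[212:232,460].round(),g[212:232,478].round())
for thr in (205,212,220):
  for s in (.0448,.0458,.0468):
    pts,r,q=rimtop(T,s,thr,(446,212,488,232)); print(thr,s,q.x.round(2),"rms",np.sqrt((q.fun**2).mean()).round(2),len(pts))
print(np.c_[pts,r[:,:2],q.fun].round(1)[::4])
E
```

```text
[201. 204. 200. 197. 195. 199. 197. 199. 211. 225. 232. 228. 228. 228.
 227. 227. 227. 229. 229. 229.] [ 44.  53.  92. 143. 178. 191. 194. 194. 198. 216. 230. 230. 229. 228.
 228. 226. 202. 122.  60.  52.]
205 0.0448 [1.09 2.39] rms 2.39 42
205 0.0458 [1.37 2.64] rms 2.39 42
205 0.0468 [1.64 2.91] rms 2.39 42
212 0.0448 [-0.06  1.57] rms 0.78 42
212 0.0458 [0.21 1.83] rms 0.78 42
212 0.0468 [0.49 2.09] rms 0.78 42
220 0.0448 [-1.27  0.91] rms 0.64 42
220 0.0458 [-0.99  1.16] rms 0.64 42
220 0.0468 [-0.72  1.42] rms 0.65 42
[[ 4.461e+02  2.286e+02  4.390e+01  4.640e+01 -1.700e+00]
 [ 4.501e+02  2.257e+02  5.020e+01  3.950e+01 -1.400e+00]
 [ 4.541e+02  2.227e+02  5.680e+01  3.260e+01  4.000e-01]
 [ 4.581e+02  2.214e+02  5.990e+01  2.530e+01  1.000e-01]
 [ 4.621e+02  2.206e+02  6.220e+01  1.790e+01 -0.000e+00]
 [ 4.661e+02  2.199e+02  6.390e+01  1.040e+01  3.000e-01]
 [ 4.701e+02  2.199e+02  6.440e+01  2.700e+00  2.000e-01]
 [ 4.741e+02  2.204e+02  6.400e+01 -5.100e+00  0.000e+00]
 [ 4.781e+02  2.214e+02  6.250e+01 -1.300e+01 -2.000e-01]
 [ 4.821e+02  2.228e+02  6.020e+01 -2.110e+01 -0.000e+00]
 [ 4.861e+02  2.256e+02  5.520e+01 -2.960e+01 -1.100e+00]]
```

Run:
```python
from holes import *
T=load("top_a")
for box in ((452,212,485,232),(454,212,484,232)):
  for thr in (209,213,217):
    pts,r,q=rimtop(T,.0462,thr,box); print(box[0],thr,q.x.round(2),"rms",np.sqrt((q.fun**2).mean()).round(2))
# hole partially visible: left/bottom edges; handle bar?
g=T.d["avg"].mean(2); print(g[227:240,444:460].round().astype(int))
```

```text
452 209 [0.9  2.67] rms 0.16
452 213 [0.35 2.29] rms 0.13
452 217 [-0.3   2.04] rms 0.16
454 209 [0.9  2.84] rms 0.14
454 213 [0.34 2.45] rms 0.09
454 217 [-0.29  2.16] rms 0.13
[[176 156 179 214 226 230 230 229 228 228 228 227 227 228 227 227]
 [192 194 216 228 230 228 229 230 228 229 229 229 228 228 228 228]
 [213 223 231 232 231 229 227 225 226 228 229 229 230 229 229 229]
 [218 228 230 230 228 222 213 198 201 215 224 228 230 230 229 229]
 [182 196 209 216 211 187 162 146 151 171 202 222 228 229 229 229]
 [118 127 138 151 155 142 126 124 126 140 178 217 228 229 230 229]
 [ 86  88  91  98 109 118 120 121 125 141 174 214 227 229 229 228]
 [ 83  84  84  85  95 110 123 131 145 166 195 219 228 229 229 224]
 [ 84  84  85  86  94 115 132 151 175 196 214 223 229 230 227 215]
 [ 84  84  85  86  92 116 141 162 180 191 201 210 217 218 217 198]
 [ 84  86  84  85  88 100 122 140 153 158 160 163 166 169 169 159]
 [ 83  86  85  85  84  88 101 119 131 138 140 139 138 139 138 133]
 [ 85  85  85  83  85  85  86  95 100 104 106 105 106 108 103  95]]
```

Lid rim and upper holes are visible: (313.7,275.5) and (315.0,307.4) in side, and (451,232) partly in top. Against the studs in the same views, the lid sits about +1.1 mm off in vessel y, under 0.5 mm in x, and about 45 mm above the face. I'll correct y by 2.5 mm relative to the arm's frame and go to the stud tips.

```bash
cat >> ik.py <<'E'
V=V+Bv()@np.array([.0004,-.0025,.0007])
_t=tgt
def tgt(s,**k):
    k.setdefault("V",V); return _t(s,**k)
E
python3 - <<'E'
from ik import *
print(V); delta(*tgt(.033))
E
```

```text
[ 0.51818071 -0.14969037  0.15230622]
t 15.47 pos [ 0.4688 -0.144   0.2227] shift [0.0055 0.0012 0.0104] turn [-0.04 -0.02 -0.15]
```

Call:
play_rows(series=[0,0.001,0.0012,0.002,0,0,-0.1,0,0.002,0.0012,0.004,0,0,-0.1,0,0.0035,0.0012,0.007,0,0,-0.1,0,0.005,0.0012,0.0095,0,0,-0.1,0,0.0055,0.0012,0.0104,0,0,-0.1,0,0.0055,0.0012,0.0104,0,0,-0.1])

```text
time: 15.97
position: [0.475, -0.1457, 0.2121]
tool_rot: [3.134, -0.135, 0.134]
ft_force: [0.4, -0.1, -6.1]
grip_width: 0.157
```

Call:
play_rows(series=[0,0,0,0,0,0,0,0,0,0,0,0,0,0,0,0,0,0,0,0,0])

```text
time: 16.22
position: [0.4752, -0.1458, 0.2128]
tool_rot: [3.134, -0.136, 0.136]
ft_force: [0.8, 0.5, -5.8]
grip_width: 0.15
```

Run:
```python
from look import *
from holes import *
look('_b',.033)
S=load("side_b"); g=S.d["avg"].mean(2)
s0=(Bv().T@(lid_now()[0]-V))[2]; print("s",s0)
B=Bv()
print("pred holes",S.proj(VS+np.array([(.03536,.03536,s0+.01),(.03536,-.03536,s0+.01)])@B.T).round(2).tolist())
```

```text
t 16.22 pos [ 0.4752 -0.1458  0.2128] q [-0.02 -0.08  0.26  1.91  0.    1.22 -1.41] F [ 0.8  0.5 -5.8] M [ 0.05  0.5  -0.  ] w 0.15
[[ 0.9925 -0.0862  0.0861]
 [-0.0861 -0.9963 -0.0054]
 [ 0.0862 -0.0021 -0.9963]]
lid rel vessel (x,y,z) mm [ 0.  0. 33.] rot [ 0.01 -0.02 -0.06]
t 16.22 pos [ 0.4752 -0.1458  0.2128] shift [-0.  0. -0.] turn [-0.04 -0.02 -0.05]
s 0.032981780683855835
pred holes [[317.96, 281.94], [319.82, 314.06]]
```

View pics/side_b.png

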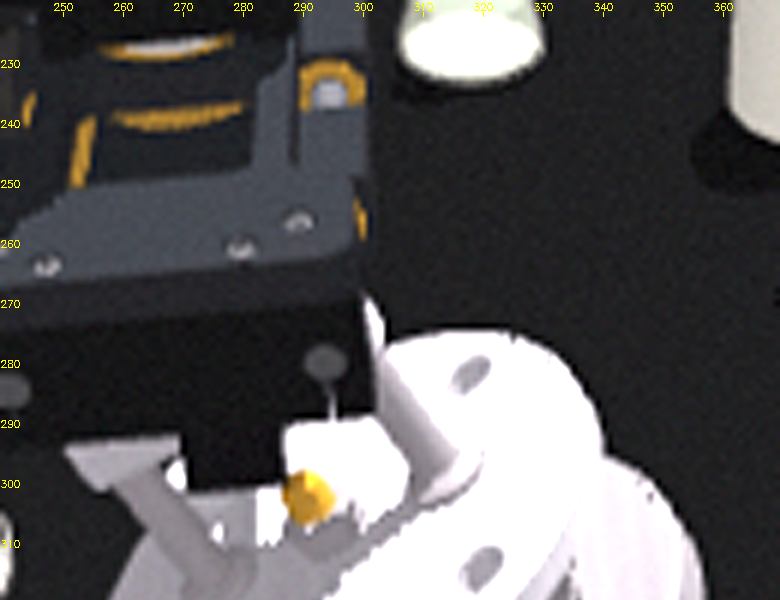

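View pics/top_b.png

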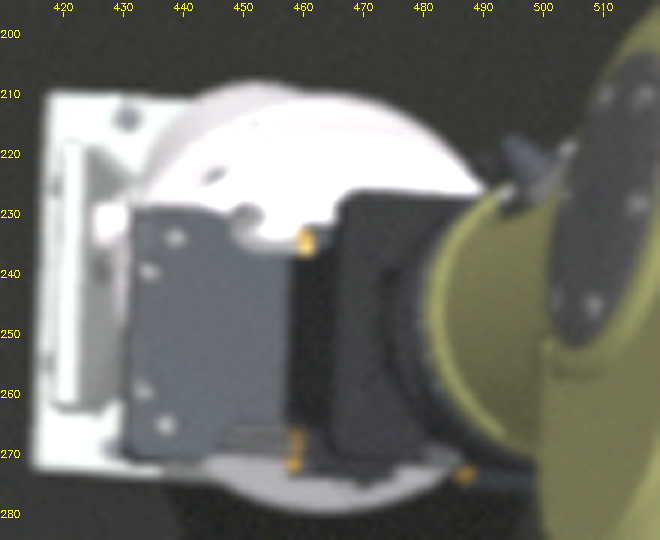

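Run:
```python
from holes import *
S=load("side_b");T=load("top_b");B=Bv()
for x,y in((318,281),(320,314)):
    p,a=blob(S,x,y,6); print(p.round(2),round(a,1),[rel(S,p,VS,s)[0].tolist() for s in (.032,.033,.034)])
print("top pred hole",T.proj(VT+np.array([(.03536,.03536,.043),(.03536,.03536,.033)])@B.T).round(2).tolist(), "top rim of stud at 30",T.proj(VT+np.array([(.03536,.03536,.03)])@B.T).round(2))
for thr in (209,213,217):
    pts,r,q=rimtop(T,.033,thr,(454,208,484,230)); print(thr,q.x.round(2),"rms",np.sqrt((q.fun**2).mean()).round(2))
cv2.imwrite("pics/tb.png",cv2.resize(T.im[208:242,435:495],None,fx=12,fy=12,interpolation=cv2.INTER_CUBIC))
```

```text
[318.02 281.88] 29.6 [[35.0, 36.92, 42.0], [35.51, 35.37, 43.0], [36.02, 33.81, 44.0]]
[319.85 314.17] 39.2 [[34.86, -34.26, 42.0], [35.37, -35.61, 43.0], [35.88, -36.96, 44.0]]
top pred hole [[449.84, 230.9], [448.92, 229.37]] top rim of stud at 30 [[448.64 228.92]]
209 [0.99 1.59] rms 0.14
213 [0.43 1.33] rms 0.13
217 [-0.13  1.13] rms 0.13
```

View pics/tb.png

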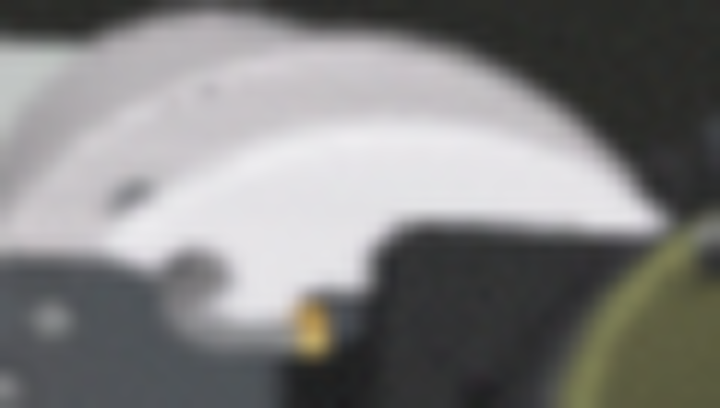

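Side holes sit 0.1 mm from where they should be. The top rim suggests +1.3 mm in y and the top hole -0.6 mm, so everything agrees to about 1 mm, well inside the tapers. I'll go onto the stud tips and watch the force.

Run:
```python
from ik import *
delta(*tgt(.023)); delta(*tgt(.013))
```

```text
t 16.52 pos [ 0.4751 -0.1458  0.2128] shift [0.0043 0.     0.009 ] turn [-0.04 -0.01 -0.05]
t 16.52 pos [ 0.4751 -0.1458  0.2128] shift [0.0085 0.     0.0181] turn [-0.04 -0.01 -0.05]
```

Call:
play_rows(series=[0,0.0007,0,0.0015,0,0,0,0,0.0014,0,0.003,0,0,0,0,0.0021,0,0.0045,0,0,0,0,0.0028,0,0.006,0,0,0,0,0.0035,0,0.0075,0,0,0,0,0.0043,0,0.009,0,0,0,0,0.0043,0,0.009,0,0,0,0,0.0043,0,0.009,0,0,0])

```text
time: 17.18
position: [0.4801, -0.1462, 0.2039]
tool_rot: [3.134, -0.135, 0.135]
ft_force: [0.3, 0.5, -6.1]
grip_width: 0.154
```

Run:
```python
from look import *
look('_c',.023)
```

```text
t 17.18 pos [ 0.4801 -0.1462  0.2039] q [-0.02 -0.06  0.27  1.91 -0.    1.2  -1.41] F [ 0.3  0.5 -6.1] M [0.01 0.46 0.04] w 0.154
[[ 0.9926 -0.0861  0.0855]
 [-0.086  -0.9963 -0.0054]
 [ 0.0857 -0.002  -0.9963]]
lid rel vessel (x,y,z) mm [-0.1  0.  22.8] rot [ 0.01  0.02 -0.06]
t 17.18 pos [ 0.4801 -0.1462  0.2039] shift [ 0.      0.     -0.0002] turn [-0.04  0.02 -0.05]
```

View pics/side_c.png

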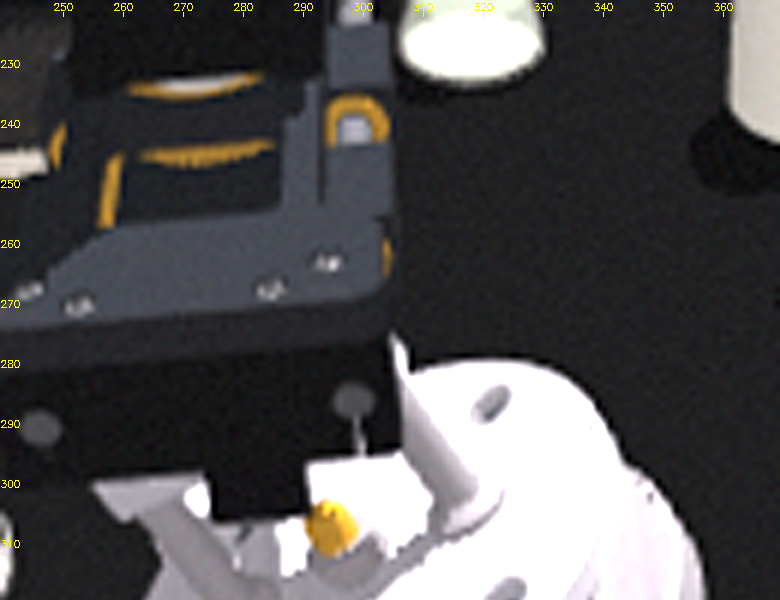

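The lid is 7 mm down the studs with no contact force. I'll continue.

Call:
play_rows(series=[0,0.0005,0,0.001,0,0,0,0,0.001,0,0.002,0,0,0,0,0.0015,0,0.003,0,0,0,0,0.002,0,0.0042,0,0,0,0,0.0025,0,0.0054,0,0,0,0,0.003,0,0.0066,0,0,0,0,0.0034,0,0.0072,0,0,0,0,0.0034,0,0.0072,0,0,0])

```text
time: 18.15
position: [0.4842, -0.1464, 0.197]
tool_rot: [3.134, -0.135, 0.135]
ft_force: [1.4, 1.0, -6.9]
grip_width: 0.151
```

Run:
```python
from look import *
look('_d',.015)
for n,b in (("side_d",(290,270,60,60)),("top_d",(430,205,60,45))):
    c=load(n); x,y,w,h=b; cv2.imwrite("pics/z"+n+".png",cv2.resize(c.im[y:y+h,x:x+w],None,fx=10,fy=10,interpolation=cv2.INTER_CUBIC))
```

```text
t 18.15 pos [ 0.4842 -0.1464  0.197 ] q [-0.02 -0.04  0.27  1.91 -0.    1.18 -1.41] F [ 1.4  1.  -6.9] M [0.06 0.37 0.04] w 0.151
[[ 0.9926 -0.0861  0.0858]
 [-0.086  -0.9963 -0.0052]
 [ 0.0859 -0.0022 -0.9963]]
lid rel vessel (x,y,z) mm [ 0.   0.2 14.8] rot [ 0.02  0.   -0.06]
t 18.15 pos [ 0.4842 -0.1464  0.197 ] shift [-0.0001  0.0002 -0.0002] turn [-0.04  0.   -0.04]
```

View pics/zside_d.png

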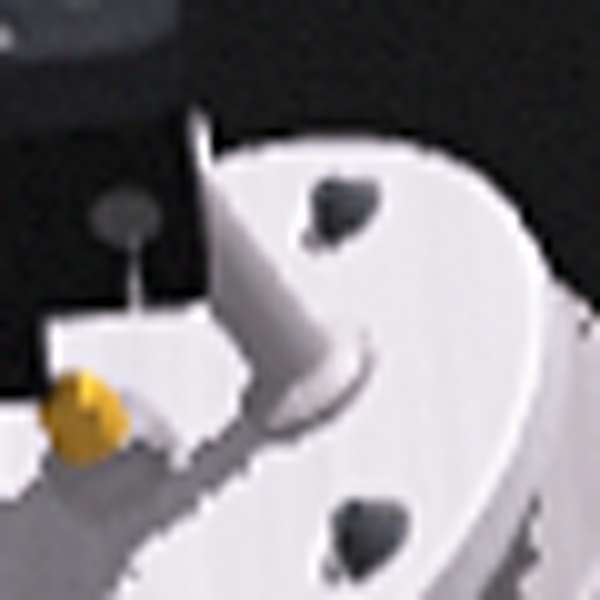

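View pics/ztop_d.png

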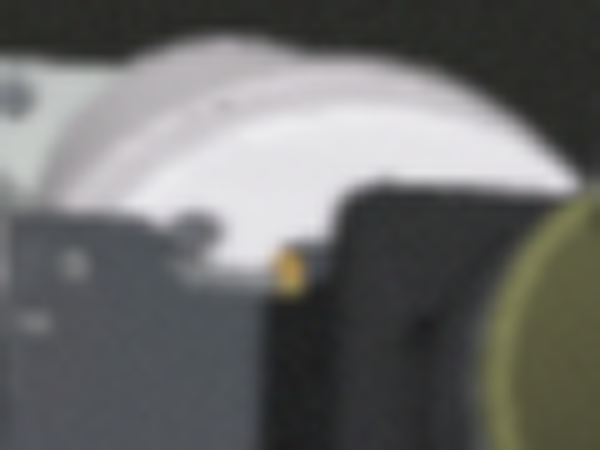

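Stud tips now show through both visible holes, at side (324,290) and (327,323). Force is still only the lid's weight. On down toward the face.

Call:
play_rows(series=[0,0.0005,0,0.001,0,0,0,0,0.001,0,0.002,0,0,0,0,0.0015,0,0.0033,0,0,0,0,0.0021,0,0.0045,0,0,0,0,0.0027,0,0.0058,0,0,0,0,0.0033,0,0.007,0,0,0,0,0.0038,0,0.008,0,0,0,0,0.0043,0,0.009,0,0,0,0,0.0043,0,0.009,0,0,0,0,0.0043,0,0.009,0,0,0])

```text
time: 19.28
position: [0.4892, -0.1469, 0.1885]
tool_rot: [3.134, -0.136, 0.135]
ft_force: [1.1, 0.8, -7.2]
grip_width: 0.153
```

Run:
```python
from ik import *
show(); o,B=lid_now(); print("rel",((Bv().T@(o-V))*1e3).round(1),np.degrees(Ro.from_matrix(Bv().T@B).as_rotvec()).round(2)); delta(*tgt(.0)); print("F in vessel",(Bv().T@np.array(st()[0]["ft_force"])).round(1))
```

```text
t 19.28 pos [ 0.4892 -0.1469  0.1885] q [-0.02 -0.03  0.27  1.92 -0.01  1.17 -1.41] F [ 1.1  0.8 -7.2] M [ 0.15  0.25 -0.02] w 0.153
[[ 0.9926 -0.0862  0.0858]
 [-0.0861 -0.9963 -0.0053]
 [ 0.0859 -0.0021 -0.9963]]
rel [0.1 0.1 4.9] [ 0.01  0.   -0.06]
t 19.28 pos [ 0.4892 -0.1469  0.1885] shift [0.002  0.0001 0.0044] turn [-0.04  0.   -0.05]
F in vessel [-2.7  0.9 -6.7]
```

Call:
play_rows(series=[0,0.0004,0,0.0009,0,0,0,0,0.0008,0,0.0018,0,0,0,0,0.0012,0,0.0027,0,0,0,0,0.0016,0,0.0036,0,0,0,0,0.002,0,0.0043,0,0,0,0,0.002,0,0.0043,0,0,0,0,0.002,0,0.0043,0,0,0])

```text
time: 19.87
position: [0.4915, -0.1471, 0.1844]
tool_rot: [3.134, -0.136, 0.135]
ft_force: [0.7, 0.9, -6.4]
grip_width: 0.15
```

```bash
cat > chk.py <<'E'
from ik import *
show(); o,B=lid_now(); print("rel",((Bv().T@(o-V))*1e3).round(1),np.degrees(Ro.from_matrix(Bv().T@B).as_rotvec()).round(2)); delta(*tgt(.0)); print("F in vessel",(Bv().T@np.array(st()[0]["ft_force"])).round(1))
E
python3 chk.py
```

```text
t 19.87 pos [ 0.4915 -0.1471  0.1844] q [-0.02 -0.02  0.27  1.92 -0.01  1.16 -1.4 ] F [ 0.7  0.9 -6.4] M [ 0.14  0.28 -0.02] w 0.15
[[ 0.9926 -0.0862  0.0858]
 [-0.0861 -0.9963 -0.0053]
 [ 0.0859 -0.0021 -0.9963]]
rel [0.  0.1 0.1] [ 0.01  0.   -0.06]
t 19.87 pos [ 0.4915 -0.1471  0.1844] shift [0.     0.0001 0.0001] turn [-0.04  0.   -0.05]
F in vessel [-2.7  0.9 -5.9]
```

Call:
play_rows(series=[0,0.0002,0,0.0004,0,0,0,0,0.0003,0,0.0007,0,0,0,0,0.0004,0,0.0009,0,0,0,0,0.0004,0,0.0009,0,0,0])

```text
time: 20.2
position: [0.4918, -0.1471, 0.1837]
tool_rot: [3.134, -0.135, 0.135]
ft_force: [-0.4, 0.9, -4.0]
grip_width: 0.151
```

```bash
python3 chk.py
```

```text
t 20.2 pos [ 0.4918 -0.1471  0.1837] q [-0.02 -0.02  0.27  1.92 -0.01  1.16 -1.4 ] F [-0.4  0.9 -4. ] M [0.16 0.59 0.01] w 0.151
[[ 0.9926 -0.0862  0.0855]
 [-0.086  -0.9963 -0.0052]
 [ 0.0857 -0.0022 -0.9963]]
rel [-0.   0.1 -0.6] [ 0.02  0.02 -0.06]
t 20.2 pos [ 0.4918 -0.1471  0.1837] shift [-0.0002  0.0001 -0.0005] turn [-0.04  0.02 -0.05]
F in vessel [-2.4  0.9 -3.3]
```

Call:
play_rows(series=[0,0.0002,0,0.0005,0,0,0,0,0.0004,0,0.0009,0,0,0,0,0.0004,0,0.0009,0,0,0,0,0.0004,0,0.0009,0,0,0])

```text
time: 20.53
position: [0.4918, -0.1471, 0.1834]
tool_rot: [3.135, -0.136, 0.133]
ft_force: [-6.0, 2.3, 0.6]
grip_width: 0.15
```

```bash
python3 chk.py
python3 - <<'E'
from look import *
look('_e',0)
for n,b in (("side_e",(265,270,100,85)),):
    c=load(n); x,y,w,h=b; cv2.imwrite("pics/z"+n+".png",cv2.resize(c.im[y:y+h,x:x+w],None,fx=7,fy=7,interpolation=cv2.INTER_CUBIC))
E
```

```text
t 20.53 pos [ 0.4918 -0.1471  0.1834] q [-0.02 -0.02  0.27  1.92 -0.01  1.16 -1.4 ] F [-6.   2.3  0.6] M [0.41 1.31 0.05] w 0.15
[[ 0.9927 -0.0863  0.0846]
 [-0.0862 -0.9963 -0.0048]
 [ 0.0847 -0.0026 -0.9964]]
rel [-0.3  0.2 -0.8] [ 0.04  0.07 -0.08]
t 20.53 pos [ 0.4918 -0.1471  0.1834] shift [-0.0001  0.0002 -0.0009] turn [-0.07  0.07 -0.05]
F in vessel [-5.   1.7  3.6]
t 20.53 pos [ 0.4918 -0.1471  0.1834] q [-0.02 -0.02  0.27  1.92 -0.01  1.16 -1.4 ] F [-6.   2.3  0.6] M [0.41 1.31 0.05] w 0.15
[[ 0.9927 -0.0863  0.0846]
 [-0.0862 -0.9963 -0.0048]
 [ 0.0847 -0.0026 -0.9964]]
lid rel vessel (x,y,z) mm [-0.3  0.2 -0.8] rot [ 0.04  0.07 -0.08]
t 20.53 pos [ 0.4918 -0.1471  0.1834] shift [-0.0001  0.0002 -0.0009] turn [-0.07  0.07 -0.05]
```

View pics/zside_e.png

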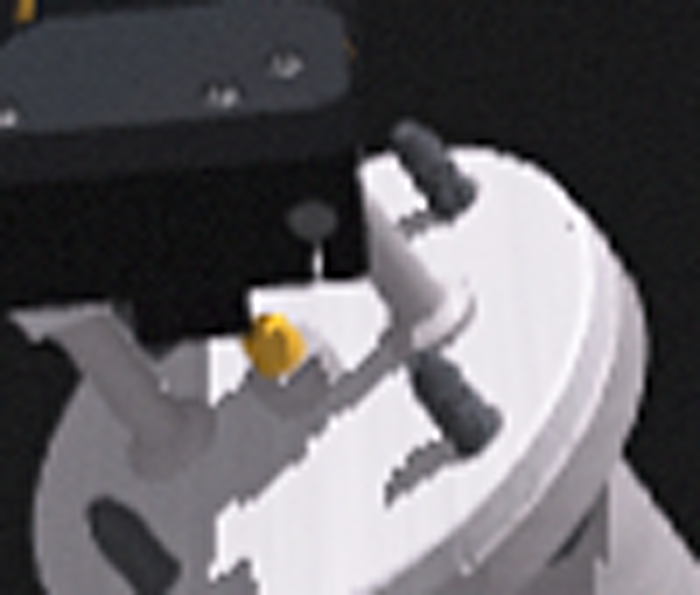

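Four stud stubs stand out of the plate and the rim looks parallel to the flange. I'll press a little further so it seats all round.

Call:
play_rows(series=[0,0.0002,0,0.0005,0,0,0,0,0.0004,0,0.0009,0,0,0,0,0.0006,0,0.0013,0,0,0,0,0.0006,0,0.0013,0,0,0])

```text
time: 21.17
position: [0.4918, -0.147, 0.1833]
tool_rot: [3.135, -0.136, 0.131]
ft_force: [-11.5, 2.8, 9.1]
grip_width: 0.154
```

```bash
python3 chk.py
```

```text
t 21.17 pos [ 0.4918 -0.147   0.1833] q [-0.02 -0.02  0.27  1.92 -0.01  1.16 -1.4 ] F [-11.5   2.8   9.1] M [0.65 2.47 0.03] w 0.154
[[ 0.9928 -0.0863  0.0835]
 [-0.0863 -0.9963 -0.0042]
 [ 0.0836 -0.0031 -0.9965]]
rel [-0.3  0.2 -0.9] [ 0.06  0.14 -0.09]
t 21.17 pos [ 0.4918 -0.147   0.1833] shift [-0.0001  0.0002 -0.0009] turn [-0.09  0.14 -0.06]
F in vessel [-5.5  1.8 13.7]
```

Run:
```python
from holes import *
from bench import *
d=get_image("side"); d["avg"]=d["frame"][:,:,::-1].astype(float); pickle.dump(d,open("side_f.pkl","wb")); S=C(d)
B=Bv(np.radians(-4.9)); a=np.linspace(0,2*np.pi,73); k=7; x0,y0=262,268
A=cv2.resize(S.im[y0:y0+105,x0:x0+105],None,fx=k,fy=k,interpolation=cv2.INTER_CUBIC); A0=A.copy()
for z,col in ((.01,(0,255,0)),(0,(0,0,255))):
    p=S.proj(VS+np.c_[.065*np.cos(a),.065*np.sin(a),0*a+z]@B.T)
    for q in p: cv2.circle(A,tuple(int(v) for v in ((q-[x0,y0]+.5)*k)),2,col,-1)
cv2.imwrite("pics/f1.png",A[:600]); cv2.imwrite("pics/f2.png",A0[130:])
```

```text
(no output)
```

View pics/f1.png

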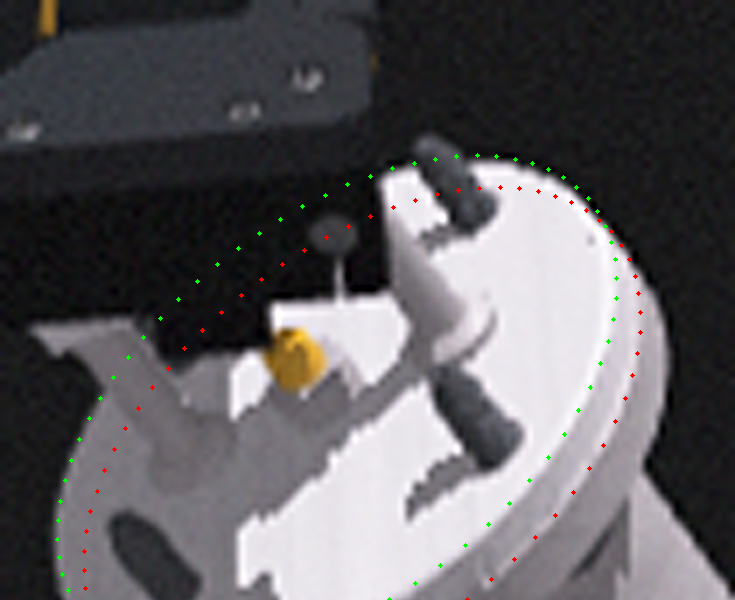

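View pics/f2.png

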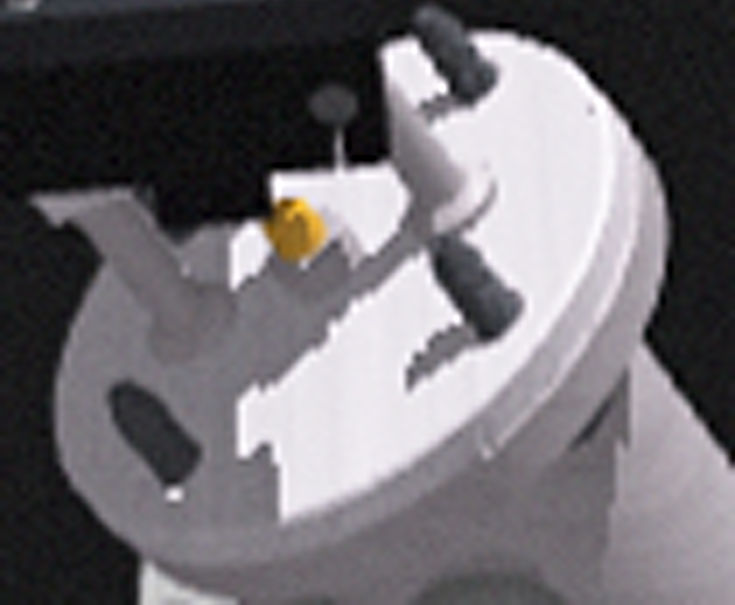

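The outlines predicted for a seated lid (upper edge z = 10 mm, lower edge z = 0) match the real edges all round. The arm stopped advancing while the force rose to about 20 N. I'll relax the press and let go.

Call:
play_rows(series=[0,-0.0003,0,-0.0007,0,0,0,0,-0.0005,0,-0.0012,0,0,0,30,-0.0005,0,-0.0012,0,0,0,40,-0.0005,0,-0.0012,0,0,0,40,-0.0005,0,-0.0012,0,0,0,40,-0.0005,0,-0.0012,0,0,0,40,-0.0005,0,-0.0012,0,0,0,40,-0.0005,0,-0.0012,0,0,0])

```text
time: 21.88
position: [0.4929, -0.1473, 0.1829]
tool_rot: [3.134, -0.135, 0.136]
ft_force: [-0.1, -0.5, -0.6]
grip_width: 0.392
```

```bash
python3 chk.py
python3 - <<'E'
from look import *
c=C(get_image("side")); cv2.imwrite("pics/r1.png",cv2.resize(c.im[225:355,240:370],None,fx=4.6,fy=4.6,interpolation=cv2.INTER_CUBIC))
E
```

```text
t 21.88 pos [ 0.4929 -0.1473  0.1829] q [-0.02 -0.01  0.27  1.92 -0.01  1.15 -1.4 ] F [-0.1 -0.5 -0.6] M [-0.05  0.27 -0.04] w 0.392
[[ 0.9925 -0.0861  0.0865]
 [-0.086  -0.9963 -0.0056]
 [ 0.0867 -0.0019 -0.9962]]
rel [ 0.5 -0.  -1.8] [ 0.   -0.04 -0.05]
t 21.88 pos [ 0.4929 -0.1473  0.1829] shift [-0.0012 -0.     -0.0014] turn [-0.03 -0.04 -0.04]
F in vessel [-0.3 -0.5 -0.5]
```

View pics/r1.png

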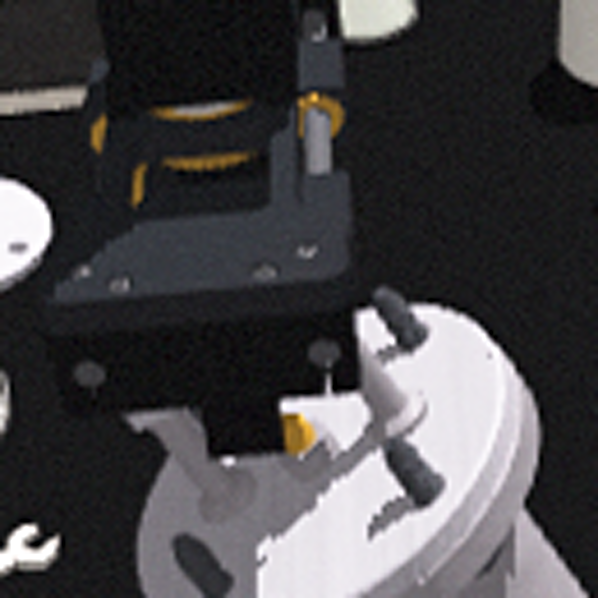

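Released: 0 N on the wrist, and the lid hasn't moved. I'll withdraw straight back.

Call:
play_rows(series=[40,0,0,-0.005,0,0,0,40,0,0,-0.015,0,0,0,40,0,0,-0.03,0,0,0,40,0,0,-0.045,0,0,0,40,0,0,-0.06,0,0,0,40,0,0,-0.08,0,0,0,40,0,0,-0.1,0,0,0,40,0,0,-0.115,0,0,0,40,0,0,-0.12,0,0,0,40,0,0,-0.12,0,0,0])

```text
time: 22.77
position: [0.4831, -0.1469, 0.3044]
tool_rot: [3.133, -0.136, 0.141]
ft_force: [-0.2, -0.1, -0.8]
grip_width: 0.399
```

Run:
```python
from holes import *
from bench import *
show()
B=Bv(np.radians(-4.9)); a=np.linspace(0,2*np.pi,73); k=7
for n,Vc,(x0,y0) in (("side",VS,(262,275)),("top",VT,(420,200))):
    d=get_image(n); S=C(d); cv2.imwrite(f"pics/end_{n}.png",S.im)
    A=cv2.resize(S.im[y0:y0+85,x0:x0+100],None,fx=k,fy=k,interpolation=cv2.INTER_CUBIC)
    for z,col in ((.01,(0,255,0)),(0,(0,0,255))):
        p=S.proj(Vc+np.c_[.065*np.cos(a),.065*np.sin(a),0*a+z]@B.T)
        for q in p[::2]: cv2.circle(A,tuple(int(v) for v in ((q-[x0,y0]+.5)*k)),2,col,-1)
    cv2.imwrite(f"pics/endz_{n}.png",A)
```

```text
t 22.77 pos [ 0.4831 -0.1469  0.3044] q [-0.03 -0.1   0.26  1.75  0.01  1.4  -1.42] F [-0.2 -0.1 -0.8] M [-0.01  0.26  0.01] w 0.399
[[ 0.9922 -0.0863  0.0896]
 [-0.0861 -0.9963 -0.0059]
 [ 0.0898 -0.0019 -0.996 ]]
```

View pics/end_side.png

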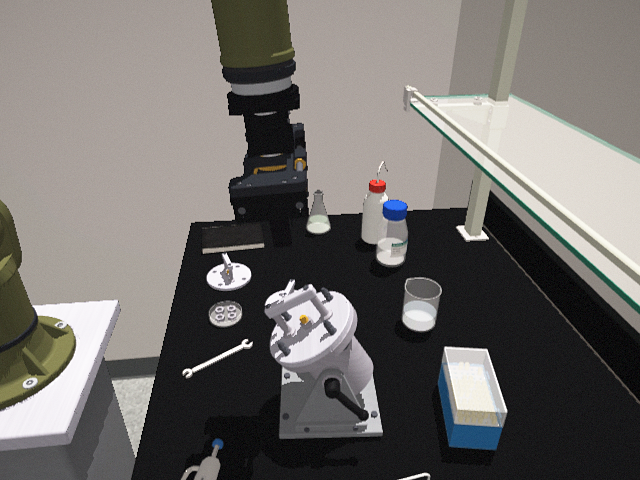

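View pics/endz_side.png

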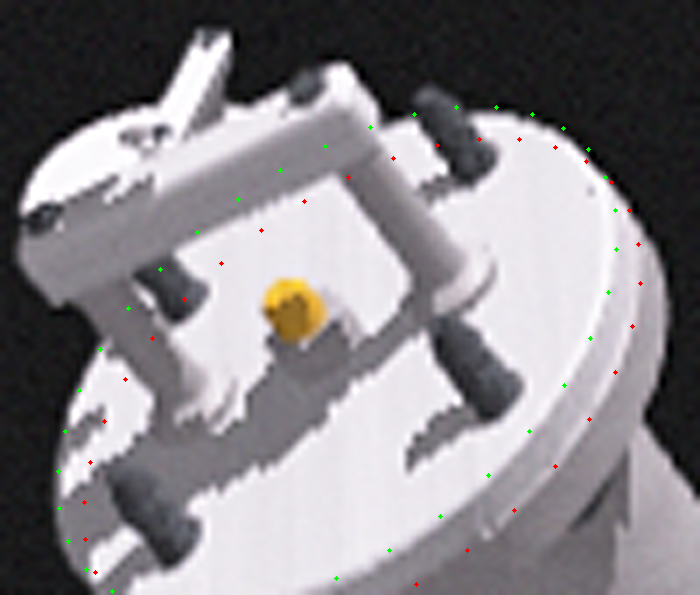

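View pics/end_top.png

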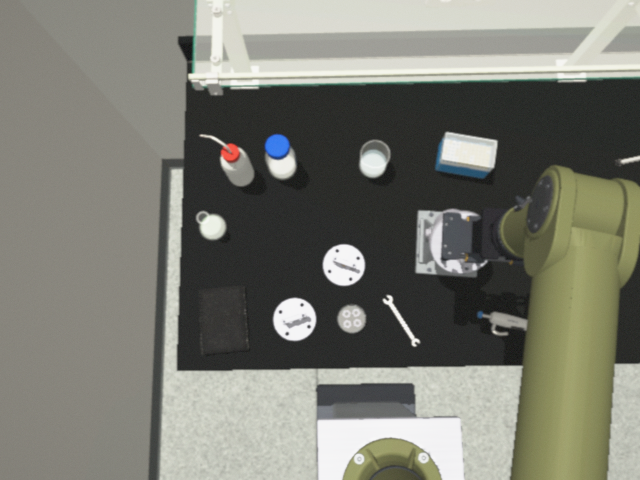

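The lid lies on the flange with all four studs through it, at side (327,292), (286,315), (329,328) and (284,349). Its edges match the seated outline all round. The dish, spanner, beaker and flask are at the same pixels as at the start, and the gripper is clear of everything, so I'm handing the job in.

```bash
python3 -c "
from bench import *
print(close_job()); print(get_state()['time'])"
```

```text
the job is handed in; nothing more can be done
None
the job is handed in; nothing more can be done
```

The lid is on the vessel, flat on the flange with all four studs through its holes. I let go only after it was seated, and handed the job in at about 23 s with the gripper well clear.

**How it went:**
- **First grip:** I gripped the bar square to the lid, but joint 2 reached its limit on the way to the vessel. I set the lid back where it had lain.
- **Second grip:** I regripped with the tool leaning 25° along the bar. I then turned the lid a quarter turn so the bar ran up the slope, slid it down the studs and pressed it home.

**Last checks:**
- **Seating:** pressed with about 20 N, the lid went no further. In the side view its edges matched the seated outline all round, both before and after release.
- **Release:** the wrist force was about 0 N once the fingers opened, and the lid did not move as they withdrew.
- **Other things:** in the last pictures the dish, spanner, beaker, flask and the two smaller lids look where they were at the start.

**Disagreements:**
- **Cameras:** they differed by 2 mm in y and were about 2.5 mm off the arm's own frame, so I aligned the lid to the studs within each view. Just above the studs, the remaining y offset read from -0.6 to +1.3 mm depending on the feature, yet the lid slid on with no noticeable side force.
- **Seated flatness:** I confirmed this from the side view only, because the arm hid most of the lid from the top camera.

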